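# Change filter and lamp on the bench light source

## Robot

A 7-joint arm with a two-finger parallel gripper is mounted at the origin on a cart in front of the work surface, level with it; the furniture and walls round the work are solid. World frame = base frame: x ahead of the robot, y to its left, z up, the work surface at z = 0. Lengths are in m, angles in rad, forces in N, time in s.
With the tool pointing down it reaches from about 0.35 to 0.9 m from the base axis. Payload 19.9 kg.
Tool frame: the origin (TCP) lies midway between the tips of the shut fingers; the grasp point (between the pads) lies 19 mm behind it (arm.tcp_to_grasp is the distance from the TCP to the grasp point, in m); z points along the fingers, y is the direction in which the jaws open and shut (so a half turn about z gives the same grasp; the last joint's range is limited). The gripper opens to 94 mm and grips with 3 to 60 N. Pads are 16 mm wide; open, the fingers measure 119 mm over their backs; the gripper's body (75 mm by 177 mm) begins 78 mm behind the grasp point.
Start: joints at [-1.175, 0.417, -0.01, 1.614, 0.005, 1.111, -0.053], TCP at [0.265, 0.566, 0.205] pointing down, gripper open.
Joint ranges: [-2.81, 2.81], [-0.39, 2.02], [-1.27, 1.25], [0.06, 2.57], [-1.19, 4.33], [0.19, 2], [-2.82, 2.82]. Speed limits (rad/s): [1.89, 1.89, 2.39, 2.39, 3.01, 3.01, 3.01].

## Interface

Orientations are given as a 3x3 rotation matrix whose columns are the frame's x, y, z axes.
In Python, from bench import arm gives the robot as it stands.
- The arm moves only by the tool servo_tool, never from a script. Its argument "deltas" is a list of rows, each a list of 4 numbers: the shift along the tool's x, y, z in m, then the turn about the tool's z in rad. A call has 1 to 5 rows; each row shifts and turns the pose as measured when the row begins, along the tool's axes as they then stand; what a row does not reach is not made up. A row lasts 1/10 s, in which the tool goes at most 50 mm and 8.59 degrees, less where a joint would pass 70% of its speed; a pose out of reach is approached as far as the arm can. A call with a gripper value outside its range is refused whole. "claw" is the closure, from 0 (fully open) to 1 (shut), set as the call begins (left out, the last holds). The fingers move at their own pace and stop on an object; "grip_force" is the grip in N (left out, the last holds). Time passes only in rows, so rows that do not move let the fingers close. It gives the time, the measured TCP pose, the force and the opening at its end, in the units of the state.
- arm.get_state(): the state, without advancing time (a new reading comes with each control period).
- arm.read_camera(name): name is "scene" or "top"; returns the picture (480x640x3 uint8, red, green, blue); there is no depth.
- arm.get_calibration(name): a dict with "camera_matrix" (3x3 intrinsics, pixels), "eye" and "attitude" of the camera in the world. Camera axes: x right, y up, looking along -z (the intrinsics and any distortion apply to the point x, -y, -z); pixel columns grow to the right and rows downward; lengths in m; the calibration is good to about 2 mm. A picture is of the moment at which its call begins. get_calibration takes no time and is no camera call.
- arm.job_done(): hands the job in, once; it reports no verdict.
Trained networks look in the newest picture that a camera, given by its name, has taken for a name from the list of things; names that differ only in an ending like _2 or _b are one class to them, and where a whole thing is asked for, a point or a joint stands for the part that bears it (a point fixed in the world has none). Each returns a list of dicts, best first, with "p" (0 to 1); they miss things now and then, are a little off and sometimes report something else, mostly with a low value. They report only what shows in the picture. A call takes as long as a camera call.
- arm.recognise(query, camera): "xyz" ([x, y, z] in m, in world coordinates, good to about 4 mm: the middle of the surface that is visible of it).
- arm.landmark_of(query, camera): "xyz" ([x, y, z] in m, in world coordinates, good to about 4 mm: a listed point, or the origin of a listed thing).
The state is a dict: "time": time; "q": joint angles; "dq": joint speeds; "effort": joint torques, N m; "tcp_pos": TCP position; "ee_rot": TCP orientation; "contact_force": force on the tool from outside, world axes, zero at the start; "wrist_torque": the same for the moment, N m; "opening": opening from 0.0 (shut) to 1.0 (fully open).
Only numpy, scipy, OpenCV 4.12 (cv2) and the standard library are available. Lean on these libraries where they do the work, as an engineer would, in place of code of your own. Each camera call takes 0.05 s, during which the arm holds its last target.

## Task

Change the light source over from the red-marked lamp to the blue-marked lamp with the green filter in the beam. First move the switch lever from the red mark to its upright centre (off) position and let it rest there for at least a second; with it still off, turn the filter wheel click by click, without spinning it, until the green filter has clicked in at the beam port with the white line; only then move the lever fully over to the blue mark. Leave the things standing round about where they are.

Things in the scene. Friction and masses are not known exactly. Their poses are not given: they have to be found in the camera images.
- filter_unit_base: Fixed grey housing, 136 mm square, 38 mm high, with the filter wheel on top: a black disc 108 mm in diameter, its top 47 mm above the bench, with six coloured filters 21 mm across, centres 39 mm from the axis. Origin under the wheel axis, on the bench; x points to the beam port, a small black block at the wheel's rim (34 mm wide, top 52 mm above the bench) with a white line on top.
- hex_knob (a point): Point on the axis of the aluminium hexagon knob, 65 mm above the bench, a good height to grip. The knob stands fixed on the wheel, 47 to 76 mm above the bench, 32 mm across flats, 37 mm across corners. Each flat faces a filter, so pads that close along the line through two opposite filters sit on two flats. The point's x axis points to the green filter, z up.
- filter_wheel (a joint): Wheel angle, rad, growing counter-clockwise from above; no stops, turns either way. 0 and 2 pi: green at the port. Clicks into rest every pi/3; starts 1 to 5 clicks from green (at most 3 by the shorter way). Counter-clockwise round the wheel: green, blue, grey, clear (white), red, yellow. A click takes about 0.13 N m; let go within 20 degrees of a rest position, it snaps in.
- green_filter (a point): Centre of the upper face of the green filter on the wheel, 48 mm above the bench, 39 mm from the wheel axis; it turns with the wheel.
- beam_port (a point): Fixed point where a filter's centre lies when in the beam: 39 mm from the wheel axis towards the block with the white line, 48 mm above the bench. x points from the wheel axis to that block, z up.
- switch_box: Fixed grey box, 74 x 92 mm, top 52 mm above the bench, with a lever in its top. Origin under the lever's pivot, on the bench. Three round marks beside the lever: red at +y, white (off) at the centre, blue at -y.
- lamp_lever (a joint): Angle of the switch lever, rad: -0.6 leaning to the red mark, 0 upright (off), +0.6 leaning to the blue mark; it clicks into these three rest positions and stops at +-0.72. Moving it takes about 2 to 3 N at its ball knob; let go within 0.2 rad of a rest position, it snaps in.
- lever_grip (a point): Centre of the black ball knob, 22 mm in diameter, at the end of the lever (an 8 mm steel rod), 50 mm from the pivot; 95 mm above the bench when upright. Its z axis runs along the lever. Held most surely with one finger on either side of it in the swing direction, their tips not over 12 mm below its centre (the leaning rod needs the room); pinched along the hinge axis it can slip out.
- lever_pivot (a point): Fixed pivot of the lever, 45 mm above the bench. x is the hinge axis (horizontal), y points to the red-marked side, z up; the lever swings in the y-z plane: at joint angle a the centre of its ball knob lies at (0, -50 sin a, 50 cos a) mm from here in this point's axes.
- petri: Petri dish, 61 mm in diameter, 14 mm high, loose, between the two units; a bystander. Origin at the centre of its underside.
- timer: White lab timer with keys, 58 x 66 x 18 mm, loose; a bystander.
- cuvette_box: Closed dark box, 72 x 111 x 45 mm, loose; a bystander.
- crucible: White lidded crucible, 43 mm across, 46 mm high, loose; a bystander.

How it is judged:
On the way, in this order (a step that is already met when the one before it is completed fails the run):
1. the lever rests upright at off for a second, the wheel not yet turned (value of joint lamp_lever between -0.15 and 0.15 rad and distance of green_filter from where it was at the start of the episode below 0.012 m), for 1 s.
2. with the lever still at off, the green filter has clicked in at the beam port (value of joint lamp_lever between -0.2 and 0.2 rad and horizontal distance between green_filter and beam_port below 0.004 m), for 0.3 s.
3. the lever is fully over at the blue mark (value of joint lamp_lever above 0.5 rad), for 0.2 s.
At the end, for the whole second after the job is handed in: The lever is clicked in at the blue mark (over 0.5 rad), the green filter's centre is within 4 mm of the beam port, and both are at rest (value of joint lamp_lever above 0.5 rad and horizontal distance between green_filter and beam_port below 0.004 m and velocity of joint filter_wheel between -0.05 and 0.05 rad/s and velocity of joint lamp_lever between -0.05 and 0.05 rad/s); the robot touches nothing.
It fails at once if the wheel is turned while the lever is still on the red side (value of joint lamp_lever below -0.3 rad and distance of green_filter from where it was at the start of the episode above 0.012 m).
It fails at once if the lever goes to the blue side while the green filter is not at the beam port (value of joint lamp_lever above 0.3 rad and horizontal distance between green_filter and beam_port above 0.008 m).
It fails at once if the wheel is spun (over 15 rad/s) (velocity of joint filter_wheel above 15 rad/s or velocity of joint filter_wheel below -15 rad/s).
It fails at once if a bystander (petri dish, timer, cuvette box, crucible) is shifted by more than 20 mm (distance of any of petri, timer, cuvette_box, crucible from where it was at the start of the episode above 0.02 m).
It also fails if it takes over 72 s, if anything falls off the work surface, if the arm or the gripper's body presses on something with over 40 N, if the wrist force passes 120 N, or if a joint passes its speed limit or range.

## Working session

There is one attempt and no reset: what is moved stays moved. The work goes in short steps, Python scripts to look and compute and a tool call to move; the robot and the scene stay as the last step left them, time stands still between calls to the robot, and variables do not carry over. Pictures are saved under pics/ and viewed, and the job is handed in when it is done.

Besides the shell and the picture viewer there is one more tool, called after "Request:" by a JSON object that holds its "op" and its "data". servo_tool: Moves the arm, as the interface text tells. Its arguments: {"type":"object","properties":{"deltas":{"type":"array","items":{"type":"array","items":{"type":"number"}}},"claw":{"type":"number"},"grip_force":{"type":"number"}},"required":["deltas"]}

```bash
mkdir -p pics; python3 - <<'E'
from bench import arm
import cv2,numpy as np
for c in("top","scene"):
    im=arm.read_camera(c); cv2.imwrite(f"pics/{c}0.png",im[:,:,::-1])
    for q in ["hex_knob","green_filter","beam_port","lever_grip","lever_pivot","filter_unit_base","switch_box","petri","timer","cuvette_box","crucible"]:
        print(c,q,[(np.round(d["xyz"],4).tolist(),round(d["p"],2)) for d in arm.landmark_of(q,c)[:2]])
    k=arm.get_calibration(c);print(k)
s=arm.get_state();print(s["time"],s["tcp_pos"],s["ee_rot"],s["opening"])
E
```

```text
top hex_knob [([0.3701, 0.314, 0.0648], 0.78)]
top green_filter [([0.3338, 0.3086, 0.0478], 0.68), ([0.5407, 0.5454, -0.0015], 0.22)]
top beam_port [([0.4011, 0.3384, 0.0474], 0.72), ([0.5147, 0.0119, 0.0024], 0.64)]
top lever_grip [([0.5012, 0.0385, 0.088], 0.41)]
top lever_pivot [([0.5135, 0.0118, 0.0475], 0.66), ([0.3358, 0.308, 0.0475], 0.41)]
top filter_unit_base [([0.3699, 0.3105, 0.0031], 0.73)]
top switch_box [([0.5131, 0.014, -0.0012], 0.88)]
top petri [([0.37, 0.1316, 0.001], 0.71), ([0.498, 0.0349, 0.0874], 0.35)]
top timer [([0.4083, 0.4963, -0.0006], 0.88), ([0.4008, 0.3388, 0.0488], 0.5)]
top cuvette_box [([0.5447, 0.5462, -0.0033], 0.96), ([0.5111, 0.0154, 0.0025], 0.49)]
top crucible [([0.7429, 0.0486, 0.0049], 0.8)]
{'camera_matrix': array([[580.70603168,   0.        , 308.48038686],
       [  0.        , 580.70603168, 244.65520027],
       [  0.        ,   0.        ,   1.        ]]), 'eye': array([0.43916928, 0.28754358, 1.38722928]), 'attitude': array([[ 1.96675575e-02,  9.97395105e-01, -6.93987818e-02],
       [-9.99805155e-01,  1.97370916e-02,  3.16334112e-04],

[... 496 characters left out ...]
scene cuvette_box [([0.5467, 0.5517, 0.0025], 0.84)]
scene crucible [([0.7394, 0.051, -0.0022], 0.67)]
{'camera_matrix': array([[486.87090722,   0.        , 315.96325031],
       [  0.        , 486.87090722, 236.54264404],
       [  0.        ,   0.        ,   1.        ]]), 'eye': array([-0.37283586,  0.81227357,  0.54863854]), 'attitude': array([[-0.51250004,  0.3452586 , -0.78621893],
       [-0.85863839, -0.21581538,  0.46493423],
       [-0.0091556 ,  0.91335657,  0.40705768]])}
1.2 [0.26494476 0.56606115 0.20543958] [[-9.05686463e-01  4.23948146e-01  1.30664406e-05]
 [ 4.23948145e-01  9.05686463e-01 -4.06333078e-05]
 [-2.90605139e-05 -3.12615436e-05 -9.99999999e-01]] 1.0016534814629294
```

View pics/top0.png

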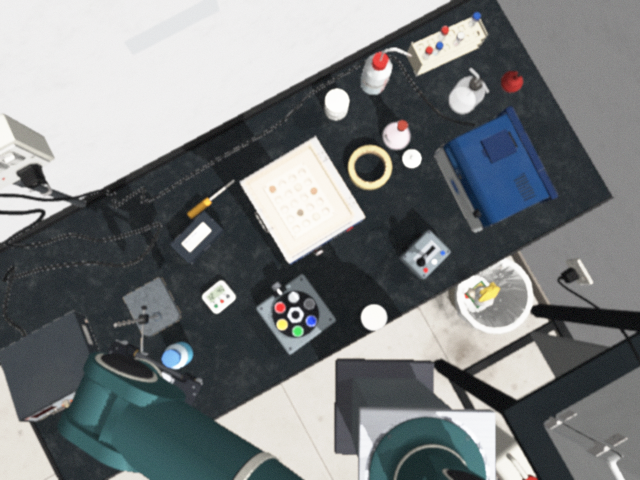

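View pics/scene0.png

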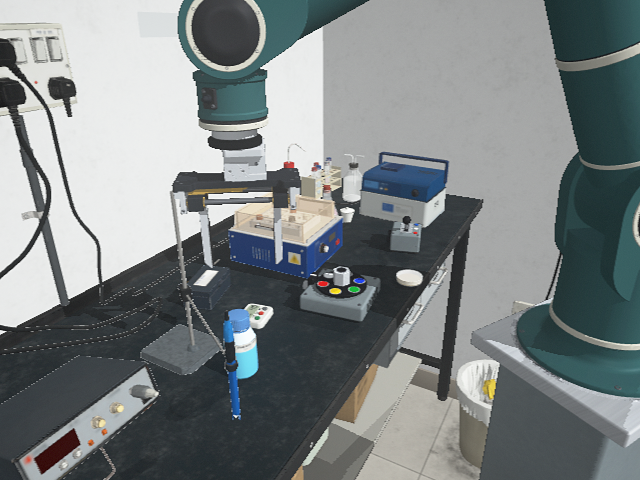

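```bash
cat > h.py <<'E'
from bench import arm
import cv2,numpy as np
def proj(P,c):
    k=arm.get_calibration(c);R=np.array(k["attitude"]);v=R.T@(np.array(P)-k["eye"]);v=np.array([v[0],-v[1],-v[2]]);u=np.array(k["camera_matrix"])@v;return u[:2]/u[2]
def unproj(u,v,z,c):
    k=arm.get_calibration(c);R=np.array(k["attitude"]);d=np.linalg.inv(k["camera_matrix"])@[u,v,1];d=R@[d[0],-d[1],-d[2]];e=np.array(k["eye"]);return e+d*(z-e[2])/d[2]
def crop(im,x0,y0,w,h,s,name):
    cv2.imwrite(name,cv2.resize(im[y0:y0+h,x0:x0+w,::-1],None,fx=s,fy=s,interpolation=cv2.INTER_CUBIC))
E
python3 - <<'E'
from h import *
im=cv2.imread("pics/top0.png")[:,:,::-1]
a=cv2.resize(im[268:363,248:348],None,fx=6,fy=6,interpolation=cv2.INTER_CUBIC)
b=cv2.resize(im[220:290,390:460],None,fx=6,fy=6,interpolation=cv2.INTER_CUBIC)
cv2.imwrite("pics/ca.png",a[:,:,::-1]);cv2.imwrite("pics/cb.png",b[:,:,::-1])
im=cv2.imread("pics/scene0.png")[:,:,::-1]
crop(im,370,200,80,60,8,"pics/cc.png")
E
```

```text
(no output)
```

View pics/ca.png

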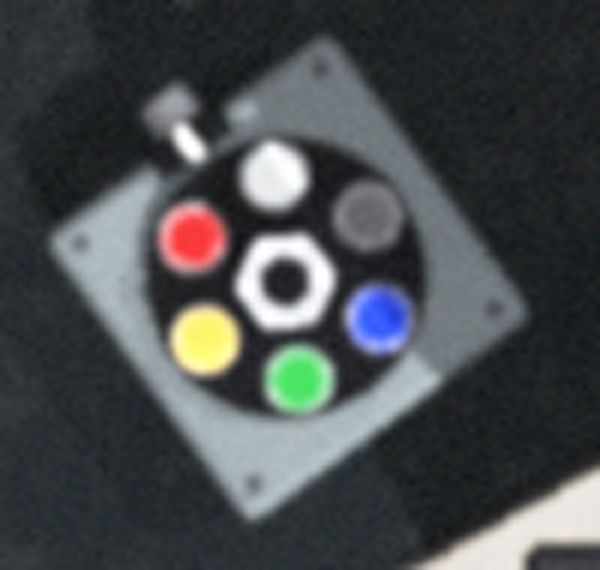

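View pics/cb.png

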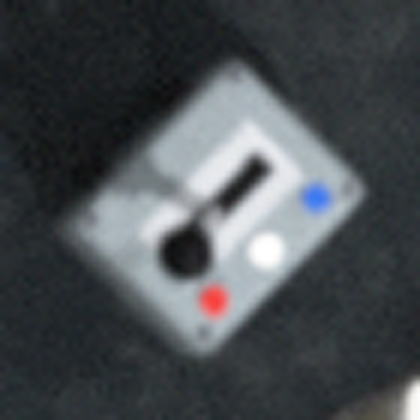

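View pics/cc.png

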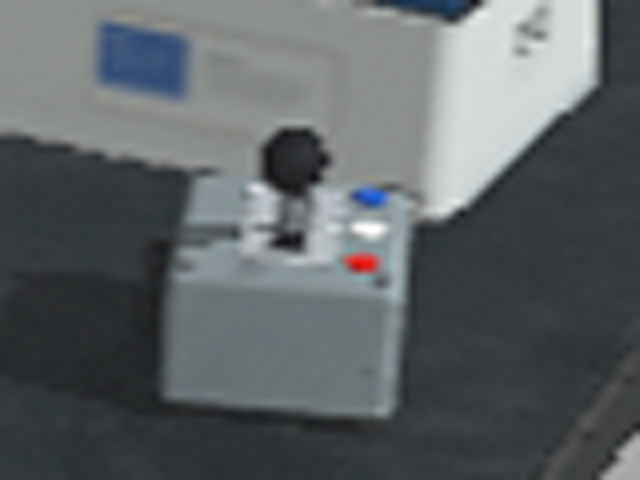

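```bash
cat > wheel.py <<'E'
from h import *
def blobs(im):
    hsv=cv2.cvtColor(im,cv2.COLOR_RGB2HSV);out={}
    for n,(lo,hi) in dict(red=(0,6),yellow=(20,32),green=(50,75),blue=(110,125)).items():
        m=cv2.inRange(hsv,(lo,110,90),(hi,255,255)); 
        k,l,st,ce=cv2.connectedComponentsWithStats(m)
        for i in range(1,k):
            if st[i,4]>=6: out.setdefault(n,[]).append((ce[i].round(2).tolist(),int(st[i,4])))
    return out
E
python3 - <<'E'
from wheel import *
im=cv2.imread("pics/top0.png")[:,:,::-1].copy()
b=blobs(im)
P={}
for n,L in b.items():
    for c,a in L:
        if 248<c[0]<348 and 268<c[1]<363: P[n]=unproj(*c,.048,"top"); print(n,c,a,P[n].round(4))
        if 390<c[0]<460 and 220<c[1]<290: print("switch",n,c,a,unproj(*c,.052,"top").round(4))
def at(x,y,z,x0=248,y0=268): return unproj(x0+x/6,y0+y/6,z,"top").round(4)
print("clear",at(275,175,.048),"grey",at(368,215,.048),"knob",at(286,281,.076),"line",at(187,142,.052))
for c in [(325,38),(528,315),(255,520),(52,238)]: print(at(*c,.038))
print("ball",at(187,248,.095,390,220), at(187,248,.086,390,220),"slot end",at(262,160,.052,390,220),"white",at(267,250,.052,390,220))
print("blue",at(316,197,.052,390,220),"red",at(213,300,.052,390,220))
for c in [(235,60),(368,190),(205,355)]: print(at(*c,.052,390,220))
E
```

```text
switch red [425.36, 269.45] 11 [0.4802 0.0174 0.052 ]
red [280.0, 306.96] 51 [0.3878 0.3496 0.048 ]
yellow [282.3, 323.87] 53 [0.3494 0.3435 0.048 ]
green [297.36, 330.85] 53 [0.3342 0.3087 0.048 ]
switch blue [442.31, 252.46] 13 [ 0.5201 -0.0215  0.052 ]
blue [310.88, 320.34] 76 [0.3587 0.2782 0.048 ]
clear [0.4108 0.3184 0.048 ] grey [0.3962 0.2825 0.048 ] knob [0.372  0.3128 0.076 ] line [0.4227 0.3522 0.052 ]
[0.4637 0.3004 0.038 ]
[0.3588 0.2202 0.038 ]
[0.2788 0.3235 0.038 ]
[0.3847 0.404  0.038 ]
ball [0.4968 0.0355 0.095 ] [0.4972 0.0338 0.086 ] slot end [ 0.5331 -0.0015  0.052 ] white [ 0.4986 -0.0036  0.052 ]
blue [ 0.5193 -0.0223  0.052 ] red [0.479 0.017 0.052]
[0.5715 0.0091 0.052 ]
[ 0.5224 -0.0423  0.052 ]
[0.4579 0.02   0.052 ]
```

```bash
python3 - <<'E'
from wheel import *
im=cv2.imread("pics/scene0.png")[:,:,::-1]
crop(im,290,255,100,70,8,"pics/cd.png")
s=arm.get_state();print(s["time"])
im=arm.read_camera("top");print(blobs(im)["green"])
c=np.array([.3729,.3135])
for n,p in [("port38",[c[0]+.039*np.cos(.656),c[1]+.039*np.sin(.656),.048])]: print(n,(proj(p,"scene")-[290,255])*8)
E
```

```text
1.2
[([297.31, 330.91], 55)]
port38 [261.86892789 178.20375005]
```

View pics/cd.png

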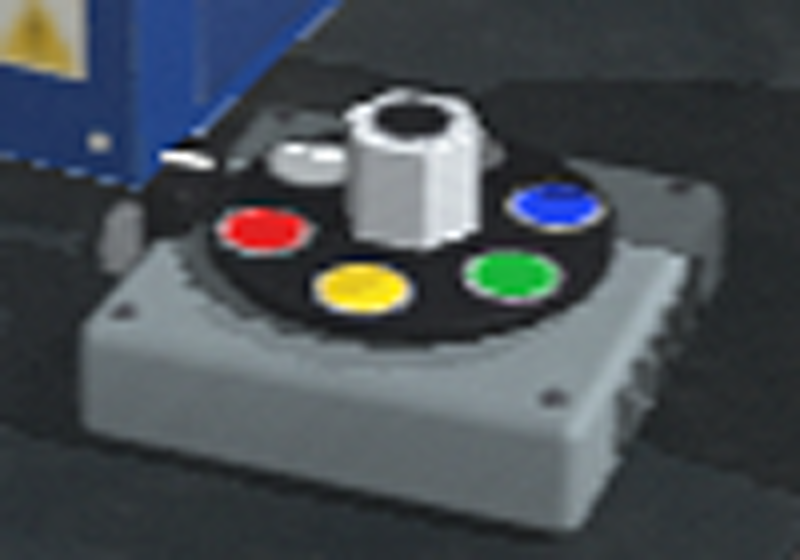

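```bash
python3 - <<'E'
import cv2
im=cv2.imread("pics/scene0.png")
cv2.imwrite("pics/ce.png",cv2.resize(im[175:290,220:355],None,fx=5.5,fy=5,interpolation=cv2.INTER_CUBIC))
cv2.imwrite("pics/cf.png",cv2.resize(im[140:260,340:460],None,fx=5,fy=5,interpolation=cv2.INTER_CUBIC))
im=cv2.imread("pics/top0.png")
cv2.imwrite("pics/cg.png",cv2.resize(im[130:270,235:375],None,fx=4,fy=4,interpolation=cv2.INTER_CUBIC))
cv2.imwrite("pics/ch.png",cv2.resize(im[100:240,425:565],None,fx=4,fy=4,interpolation=cv2.INTER_CUBIC))
E
```

```text
(no output)
```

View pics/ce.png

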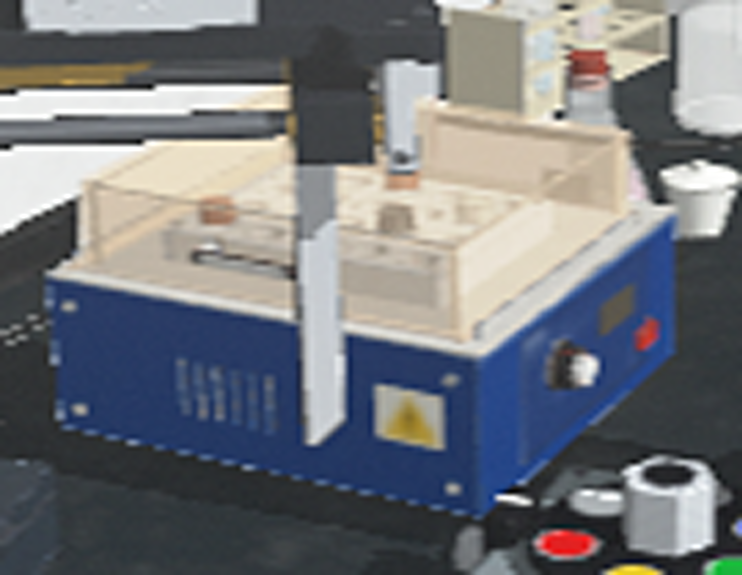

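View pics/cf.png

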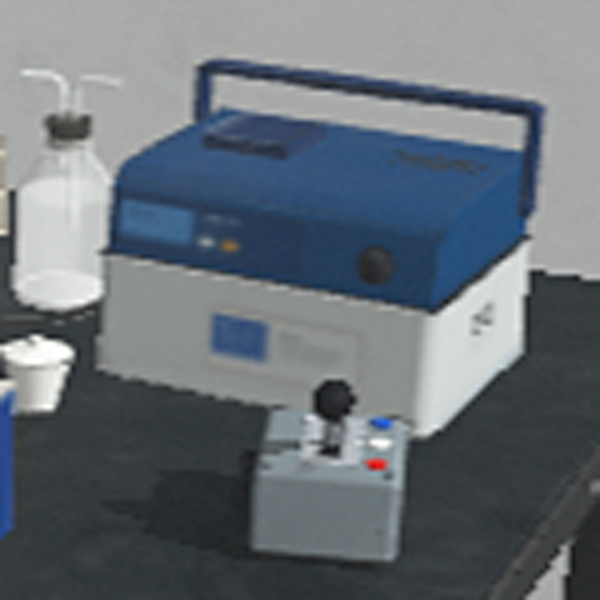

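View pics/cg.png

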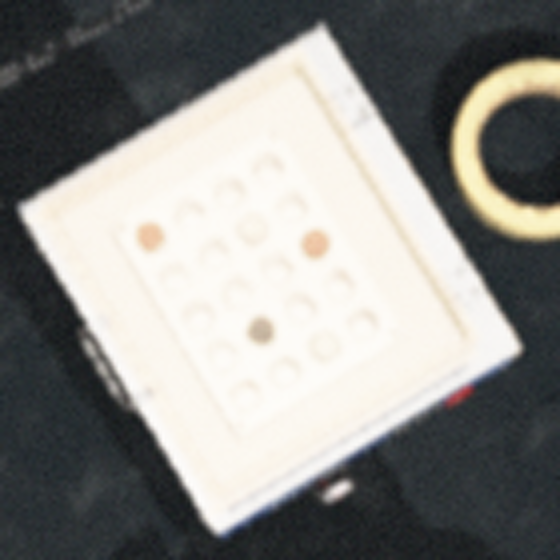

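View pics/ch.png

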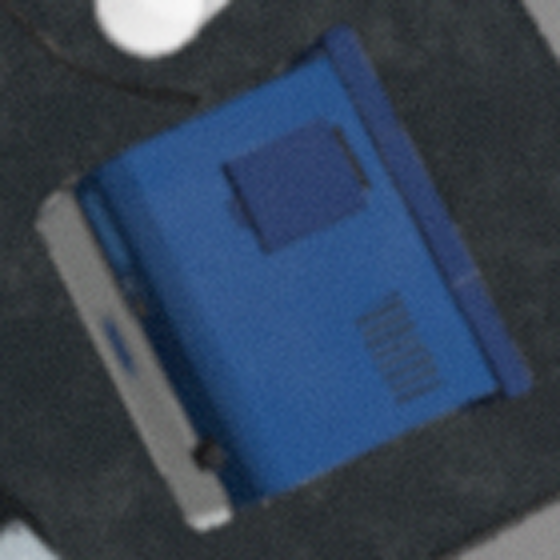

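```bash
python3 - <<'E'
from h import *
b=unproj(308.5,278,0,"scene");print("warmer base corner",b)
for z in(.05,.08,.1,.12,.14): print(z,unproj(290,263.7,z,"top").round(3),unproj(307.3,246,z,"scene").round(3), proj([b[0],b[1],z],"scene"))
print("dist",np.hypot(*(b[:2]-[.373,.3135])))
# right corner of front edge
print("right", unproj(235+520/4,130+350/4,.1,"top"))
# lid top corner: height
print("centri base", unproj(340+425/5,140+437/5,0,"scene"))
c=unproj(340+425/5,140+437/5,0,"scene")
for z in(.06,.08,.1,.12,.15,.2,.25): print(z,(proj([c[0],c[1],z],"scene")-[340,140])*5, unproj(425+210/4,100+525/4,z,"top").round(3))
print(unproj(425+40/4,100+220/4,.1,"top").round(3))
print("handle top")
for z in(.15,.2,.25,.3): print(z,unproj(340+540/5,140+105/5,z,"scene").round(3),unproj(425+515/4,100+385/4,z,"top").round(3))
E
```

```text
warmer base corner [0.49272891 0.32169755 0.        ]
0.05 [0.487 0.329 0.05 ] [0.553 0.289 0.05 ] [308.16284288 258.75667938]
0.08 [0.486 0.328 0.08 ] [0.498 0.321 0.08 ] [307.95455642 246.86868191]
0.1 [0.486 0.327 0.1  ] [0.46  0.342 0.1  ] [307.81310891 238.79553244]
0.12 [0.485 0.327 0.12 ] [0.423 0.363 0.12 ] [307.66953499 230.60101767]
0.14 [0.484 0.326 0.14 ] [0.386 0.384 0.14 ] [307.52378634 222.2823801 ]
dist 0.12000921541357822
right [0.59189134 0.1623353  0.1       ]
centri base [ 0.57608574 -0.11335167  0.        ]
0.06 [433.70924887 339.18815254] [ 0.57 -0.1   0.06]
0.08 [436.68147994 305.80761459] [ 0.568 -0.094  0.08 ]
0.1 [439.68932063 272.02715209] [ 0.566 -0.089  0.1  ]
0.12 [442.73341475 237.8395346 ] [ 0.564 -0.083  0.12 ]
0.15 [447.36897794 185.77844339] [ 0.561 -0.074  0.15 ]
0.2 [455.28575805  96.86665539] [ 0.556 -0.059  0.2  ]
0.25 [463.45081556   5.16651323] [ 0.551 -0.045  0.25 ]
[0.736 0.007 0.1  ]
handle top
0.15 [ 0.67  -0.276  0.15 ] [ 0.64  -0.238  0.15 ]
0.2 [ 0.539 -0.14   0.2  ] [ 0.632 -0.217  0.2  ]
0.25 [ 0.409 -0.003  0.25 ] [ 0.624 -0.195  0.25 ]
0.3 [0.278 0.133 0.3  ] [ 0.616 -0.174  0.3  ]
```

```bash
cat > plan.py <<'E'
from h import *
def plan(tgt,yaw_deg,n=None,s=None,maxd=.045,maxr=.14):
    """yaw = world angle of tool y, deg. rows in successive tool frames"""
    s=s or arm.get_state();p=np.array(s["tcp_pos"]);R=np.array(s["ee_rot"])
    y=np.arctan2(R[1,1],R[0,1]);dy=(np.radians(yaw_deg)-y+np.pi)%(2*np.pi)-np.pi
    d=np.array(tgt)-p
    n=n or int(max(1,np.ceil(np.linalg.norm(d)/maxd),np.ceil(abs(dy)/maxr)))
    print("t",round(s["time"],2),"tcp",p.round(4),"yaw",round(np.degrees(y),2),"q7",round(s["q"][6],2),"F",np.round(s["contact_force"],1),"open",round(s["opening"],3),"tilt",np.round(R[:,2],3))
    rows=[]
    for i in range(n):
        a=y+dy*i/n; yv=np.array([np.cos(a),np.sin(a),0]);xv=np.array([-yv[1],yv[0],0]);w=d/n
        # z down
        rows.append([round(float(w@-np.array([yv[1],-yv[0],0])),4),round(float(w@yv),4),round(float(-w[2]),4),round(float(-dy/n),4)])
    return rows
if __name__=="__main__":
    import sys
    a=[float(v) for v in sys.argv[1:]]
    for r in plan(a[:3],a[3],int(a[4]) if len(a)>4 else None): print(r)
E
python3 plan.py .48 .05 .25 -44.1
```

```text
t 1.25 tcp [0.2649 0.566  0.2054] yaw 64.91 q7 -0.05 F [ 0.1  0.  -0. ] open 0.998 tilt [-0. -0. -1.]
[-0.0295, -0.0269, -0.0032, 0.1359]
[-0.0329, -0.0226, -0.0032, 0.1359]
[-0.0357, -0.018, -0.0032, 0.1359]
[-0.0378, -0.013, -0.0032, 0.1359]
[-0.0392, -0.0077, -0.0032, 0.1359]
[-0.0399, -0.0023, -0.0032, 0.1359]
[-0.0398, 0.0031, -0.0032, 0.1359]
[-0.039, 0.0085, -0.0032, 0.1359]
[-0.0375, 0.0137, -0.0032, 0.1359]
[-0.0353, 0.0186, -0.0032, 0.1359]
[-0.0325, 0.0232, -0.0032, 0.1359]
[-0.029, 0.0274, -0.0032, 0.1359]
[-0.025, 0.0311, -0.0032, 0.1359]
[-0.0206, 0.0342, -0.0032, 0.1359]
```

Request:
{"op": "servo_tool", "data": {"deltas": [[0, 0, -0.045, 0], [-0.03, -0.027, 0, 0.136], [-0.033, -0.023, 0, 0.136], [-0.036, -0.018, 0, 0.136], [-0.038, -0.013, 0, 0.136]], "claw": 0.3, "grip_force": 20}}

```text
time: 1.75
tcp_pos: [0.3252, 0.4168, 0.2512]
ee_rot: [[-0.548, 0.837, -0.002], [0.837, 0.548, 0.001], [0.002, -0.001, -1.0]]
contact_force: [1.2, 0.4, 0.7]
opening: 0.698
```

```bash
python3 plan.py .4955 .034 .22 -44.1
```

```text
t 1.75 tcp [0.3252 0.4168 0.2512] yaw 33.21 q7 -0.36 F [1.2 0.4 0.7] open 0.698 tilt [-0.002  0.001 -1.   ]
[-0.0414, -0.0067, 0.0031, 0.1349]
[-0.0419, -0.0011, 0.0031, 0.1349]
[-0.0417, 0.0046, 0.0031, 0.1349]
[-0.0407, 0.0101, 0.0031, 0.1349]
[-0.0389, 0.0155, 0.0031, 0.1349]
[-0.0365, 0.0206, 0.0031, 0.1349]
[-0.0334, 0.0253, 0.0031, 0.1349]
[-0.0297, 0.0296, 0.0031, 0.1349]
[-0.0254, 0.0333, 0.0031, 0.1349]
[-0.0207, 0.0364, 0.0031, 0.1349]
```

Request:
{"op": "servo_tool", "data": {"deltas": [[-0.041, -0.007, 0.003, 0.135], [-0.042, -0.001, 0.003, 0.135], [-0.042, 0.005, 0.003, 0.135], [-0.041, 0.01, 0.003, 0.135], [-0.039, 0.016, 0.003, 0.135]]}}

```text
time: 2.25
tcp_pos: [0.4109, 0.2163, 0.2367]
ee_rot: [[0.123, 0.992, 0.0], [0.992, -0.123, 0.005], [0.004, -0.0, -1.0]]
contact_force: [1.1, -0.1, 0.1]
opening: 0.7
```

```bash
python3 plan.py .4955 .034 .2 -44.1
```

```text
t 2.25 tcp [0.4109 0.2163 0.2367] yaw -7.07 q7 -0.63 F [ 1.1 -0.1  0.1] open 0.7 tilt [ 0.     0.005 -1.   ]
[-0.0341, 0.0213, 0.0073, 0.1293]
[-0.0311, 0.0255, 0.0073, 0.1293]
[-0.0275, 0.0293, 0.0073, 0.1293]
[-0.0235, 0.0326, 0.0073, 0.1293]
[-0.0191, 0.0354, 0.0073, 0.1293]
```

Request:
{"op": "servo_tool", "data": {"deltas": [[-0.034, 0.021, 0.007, 0.13], [-0.031, 0.026, 0.007, 0.13], [-0.028, 0.029, 0.007, 0.13], [-0.024, 0.033, 0.007, 0.13], [-0.019, 0.035, 0.007, 0.13]]}}

```text
time: 2.75
tcp_pos: [0.4956, 0.0246, 0.2016]
ee_rot: [[0.718, 0.696, 0.005], [0.696, -0.718, 0.008], [0.009, -0.002, -1.0]]
contact_force: [0.6, 0.8, 0.5]
opening: 0.701
```

```bash
python3 plan.py .4955 .034 .17 -44.1; python3 - <<'E'
from h import *
for c in("top","scene"):
    im=arm.read_camera(c);crop(im,*((380,200,100,90) if c=="top" else (340,130,140,105)),5,f"pics/{c}1.png")
    for q in["lever_grip","lever_pivot"]: print(c,q,[(np.round(d["xyz"],4).tolist(),round(d["p"],2)) for d in arm.landmark_of(q,c)[:2]])
E
```

```text
t 2.75 tcp [0.4956 0.0246 0.2016] yaw -45.89 q7 -0.77 F [0.6 0.8 0.5] open 0.701 tilt [ 0.005  0.008 -1.   ]
[0.0065, -0.0069, 0.0316, -0.0312]
top lever_grip [([0.3692, 0.1316, 0.0017], 0.64), ([0.4973, 0.0358, 0.0878], 0.51)]
top lever_pivot [([0.5136, 0.0127, 0.046], 0.9), ([0.3353, 0.3053, 0.0502], 0.25)]
scene lever_grip [([0.4936, 0.0377, 0.0895], 0.57)]
scene lever_pivot [([0.5126, 0.0193, 0.044], 0.91)]
```

View pics/scene1.png

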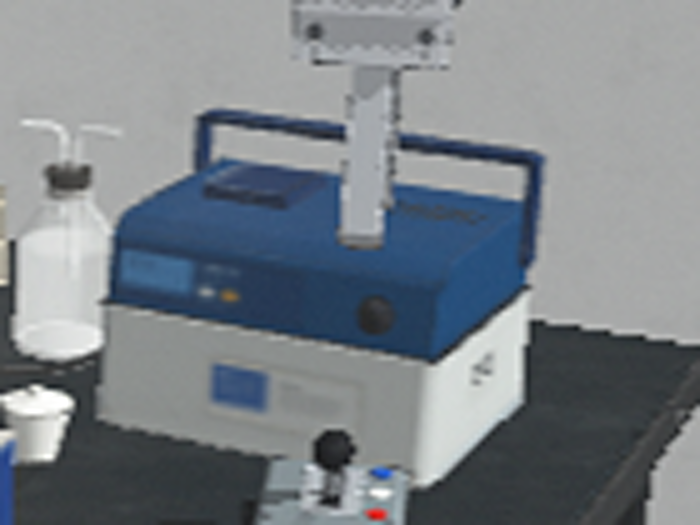

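View pics/top1.png

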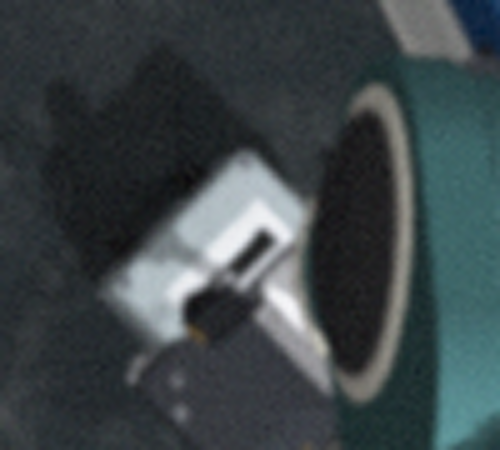

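```bash
python3 - <<'E'
from h import *
print(unproj(406.6,219.6,.086,"scene"), proj([.4955,.0345,.086],"scene"), proj([.4955,.0345,.086],"top"))
E
python3 plan.py .496 .035 .13 -44.1
```

```text
[0.48969222 0.03630888 0.086     ] [405.64021859 218.7281125 ] [420.82762515 262.08795777]
t 3.05 tcp [0.4949 0.0272 0.2016] yaw -45.45 q7 -0.77 F [0.  0.7 0.7] open 0.699 tilt [ 0.004  0.008 -1.   ]
[0.0031, -0.0024, 0.0358, -0.0117]
[0.0031, -0.0023, 0.0358, -0.0117]
```

Request:
{"op": "servo_tool", "data": {"deltas": [[0.003, -0.002, 0.036, -0.012], [0.003, -0.003, 0.036, -0.012], [0, 0, 0, 0]]}}

```text
time: 3.35
tcp_pos: [0.4964, 0.04, 0.1296]
ee_rot: [[0.689, 0.725, 0.007], [0.725, -0.689, 0.011], [0.013, -0.002, -1.0]]
contact_force: [-0.4, -1.1, 1.3]
opening: 0.701
```

```bash
python3 plan.py .4955 .035 .078 -44.1;  python3 - <<'E'
from h import *
im=arm.read_camera("scene");crop(im,340,130,140,105,5,"pics/scene2.png")
E
```

```text
t 3.35 tcp [0.4964 0.04   0.1296] yaw -43.55 q7 -0.69 F [-0.4 -1.1  1.3] open 0.701 tilt [ 0.007  0.011 -1.   ]
[-0.0021, 0.0014, 0.0258, 0.0048]
[-0.0021, 0.0014, 0.0258, 0.0048]
```

View pics/scene2.png

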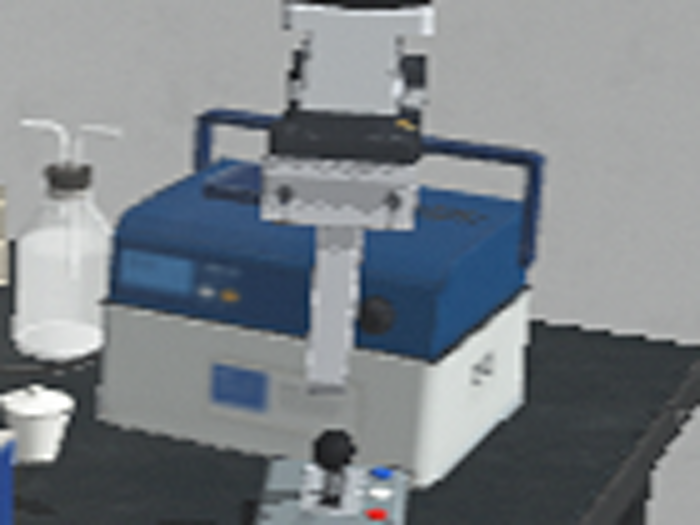

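Request:
{"op": "servo_tool", "data": {"deltas": [[-0.002, 0.002, 0.026, 0.005], [-0.002, 0.001, 0.026, 0.005], [0, 0, 0, 0]]}}

```text
time: 3.7
tcp_pos: [0.5004, 0.0374, 0.0842]
ee_rot: [[0.694, 0.719, 0.016], [0.719, -0.695, 0.014], [0.021, 0.002, -1.0]]
contact_force: [-1.0, -0.5, 0.5]
opening: 0.701
```

```bash
python3 plan.py .4955 .035 .078 -44.1;  python3 - <<'E'
from h import *
im=arm.read_camera("scene");crop(im,340,130,140,105,5,"pics/scene3.png")
E
```

```text
t 3.7 tcp [0.5004 0.0374 0.0842] yaw -44.0 q7 -0.63 F [-1.  -0.5  0.5] open 0.701 tilt [ 0.016  0.014 -1.   ]
[-0.0051, -0.0019, 0.0062, 0.0018]
```

View pics/scene3.png

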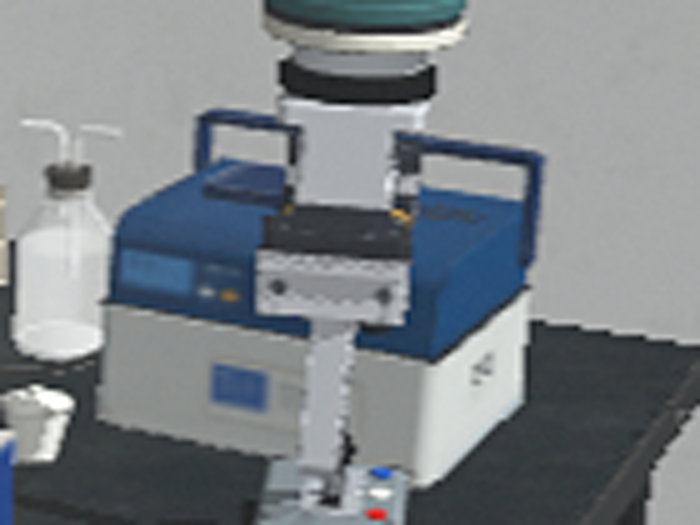

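Request:
{"op": "servo_tool", "data": {"deltas": [[-0.005, -0.002, 0.006, 0], [-0.001, 0, 0.001, 0], [0, 0, 0, 0], [0, 0, 0, 0], [0, 0, 0, 0]], "claw": 1, "grip_force": 15}}

```text
time: 4.25
tcp_pos: [0.4982, 0.0355, 0.0839]
ee_rot: [[0.693, 0.72, 0.024], [0.72, -0.694, 0.017], [0.029, 0.006, -1.0]]
contact_force: [-0.0, -0.3, 0.2]
opening: 0.311
```

```bash
python3 plan.py .515 .0143 .086 -44.1;  python3 - <<'E'
from h import *
im=arm.read_camera("scene");crop(im,340,130,140,105,5,"pics/scene4.png")
E
```

```text
t 4.25 tcp [0.4982 0.0355 0.0839] yaw -43.92 q7 -0.62 F [-0.  -0.3  0.2] open 0.311 tilt [ 0.024  0.017 -1.   ]
[-0.0036, 0.0269, -0.0021, 0.0031]
```

View pics/scene4.png

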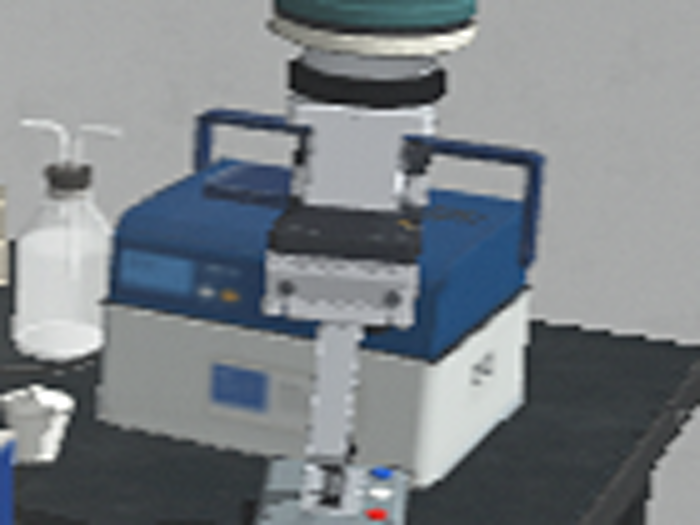

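Request:
{"op": "servo_tool", "data": {"deltas": [[-0.002, 0, 0.007, 0], [-0.001, 0, 0.003, 0], [0, 0, 0, 0], [0, 0, 0, 0]]}}

```text
time: 4.7
tcp_pos: [0.4958, 0.0367, 0.0751]
ee_rot: [[0.691, 0.722, 0.022], [0.722, -0.692, 0.022], [0.031, 0.001, -1.0]]
contact_force: [-1.2, -1.9, 3.7]
opening: 0.224
```

```bash
python3 plan.py .515 .0143 .086 -44.1;  python3 - <<'E'
from h import *
im=arm.read_camera("scene");crop(im,340,130,140,105,5,"pics/scene5.png")
E
```

```text
t 4.7 tcp [0.4958 0.0367 0.0751] yaw -43.77 q7 -0.6 F [-1.2 -1.9  3.7] open 0.224 tilt [ 0.022  0.022 -1.   ]
[-0.0029, 0.0294, -0.0109, 0.0058]
```

View pics/scene5.png

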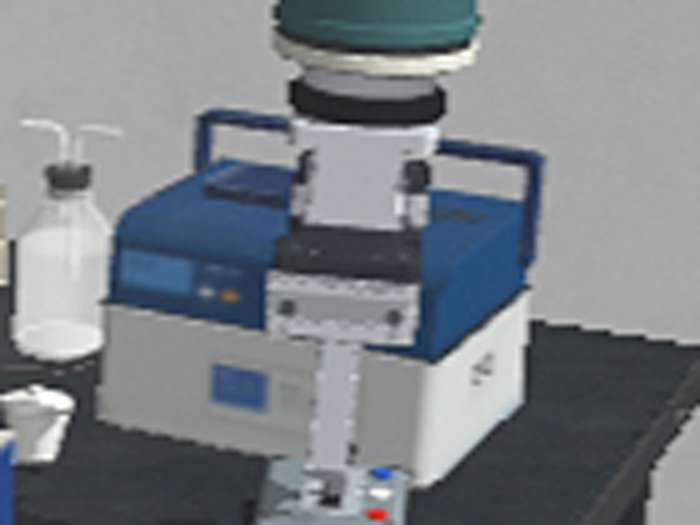

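Request:
{"op": "servo_tool", "data": {"deltas": [[0, 0.007, -0.004, 0], [0, 0.007, -0.003, 0], [0, 0.006, -0.001, 0]]}}

```text
time: 5.05
tcp_pos: [0.5069, 0.0259, 0.0829]
ee_rot: [[0.689, 0.724, 0.014], [0.724, -0.689, 0.026], [0.029, -0.008, -1.0]]
contact_force: [-4.5, 3.4, 3.8]
opening: 0.224
```

```bash
cat > st.py <<'E'
from h import *
s=arm.get_state();p=np.array(s["tcp_pos"])
print(s["time"],p.round(4),"lever s",((p[:2]-[.515,.0143])@[-.718,.696]).round(4),"x",((p[:2]-[.515,.0143])@[.696,.718]).round(4),"F",np.round(s["contact_force"],1),"open",round(s["opening"],3))
E
python3 st.py
```

```text
5.05 [0.5069 0.0259 0.0829] lever s 0.0139 x 0.0026 F [-4.5  3.4  3.8] open 0.224
```

Request:
{"op": "servo_tool", "data": {"deltas": [[0, 0.006, -0.001, 0], [-0.001, 0.005, 0, 0], [0, 0, 0, 0]]}}

```text
time: 5.35
tcp_pos: [0.5142, 0.018, 0.0838]
ee_rot: [[0.689, 0.725, 0.013], [0.724, -0.689, 0.028], [0.029, -0.01, -1.0]]
contact_force: [3.2, -1.6, -3.7]
opening: 0.22
```

```bash
python3 st.py
```

```text
5.35 [0.5142 0.018  0.0838] lever s 0.0031 x 0.0021 F [ 3.2 -1.6 -3.7] open 0.22
```

Request:
{"op": "servo_tool", "data": {"deltas": [[0, 0.002, 0, 0], [0, 0, 0, 0], [0, 0, 0, 0], [0, 0, 0, 0], [0, 0, 0, 0]], "claw": 0.5}}

```text
time: 5.85
tcp_pos: [0.5157, 0.0161, 0.0835]
ee_rot: [[0.689, 0.725, 0.013], [0.724, -0.689, 0.027], [0.028, -0.009, -1.0]]
contact_force: [-0.4, -0.6, 0.7]
opening: 0.497
```

```bash
python3 st.py;  python3 - <<'E'
from h import *
im=arm.read_camera("scene");crop(im,340,130,140,105,5,"pics/scene6.png")
E
```

```text
5.85 [0.5157 0.0161 0.0835] lever s 0.0008 x 0.0017 F [-0.4 -0.6  0.7] open 0.497
```

View pics/scene6.png

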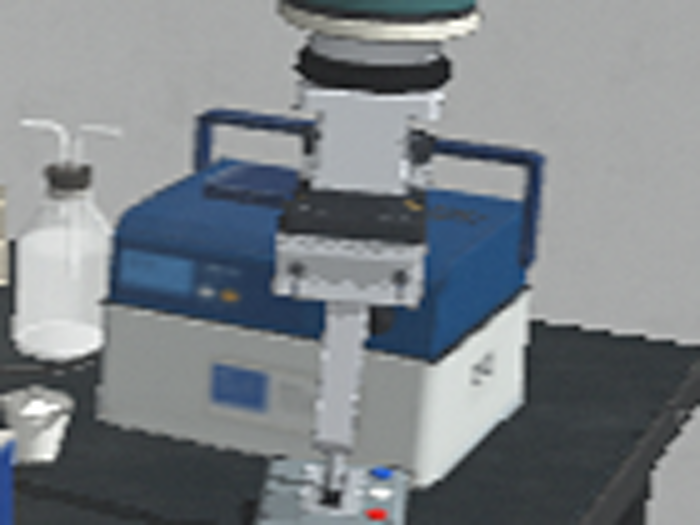

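Released at centre; the rod is upright behind the near finger. Lift and check.

Request:
{"op": "servo_tool", "data": {"deltas": [[0, 0, -0.03, 0], [0, 0, -0.045, 0], [0, 0, -0.045, 0], [0, 0, 0, 0]]}}

```text
time: 6.3
tcp_pos: [0.5131, 0.0124, 0.2068]
ee_rot: [[0.689, 0.724, 0.009], [0.724, -0.689, 0.025], [0.025, -0.011, -1.0]]
contact_force: [0.3, -0.3, -0.1]
opening: 0.505
```

```bash
python3 st.py;  python3 - <<'E'
from h import *
im=arm.read_camera("scene");crop(im,340,130,140,105,5,"pics/scene7.png")
for q in["lever_grip","lever_pivot"]: print(q,[(np.round(d["xyz"],4).tolist(),round(d["p"],2)) for d in arm.landmark_of(q,"scene")[:2]])
E
python3 plan.py .373 .3135 .2 127.4
```

```text
6.3 [0.5131 0.0124 0.2068] lever s 0.0 x -0.0027 F [ 0.3 -0.3 -0.1] open 0.505
lever_grip [([0.3735, 0.3089, -0.0031], 0.6), ([0.5156, 0.0177, 0.0969], 0.58)]
lever_pivot [([0.5125, 0.0169, 0.0465], 0.87), ([0.4091, 0.5006, -0.0014], 0.51)]
t 6.45 tcp [0.5107 0.0128 0.2016] yaw -43.55 q7 -0.67 F [-0.4 -0.2  0.1] open 0.498 tilt [ 0.003  0.024 -1.   ]
[0.0056, -0.014, 0.0001, -0.1356]
[0.0074, -0.0131, 0.0001, -0.1356]
[0.0091, -0.0119, 0.0001, -0.1356]
[0.0107, -0.0106, 0.0001, -0.1356]
[0.012, -0.0091, 0.0001, -0.1356]
[0.0131, -0.0074, 0.0001, -0.1356]
[0.014, -0.0055, 0.0001, -0.1356]
[0.0146, -0.0036, 0.0001, -0.1356]
[0.0149, -0.0016, 0.0001, -0.1356]
[0.015, 0.0005, 0.0001, -0.1356]
[0.0148, 0.0025, 0.0001, -0.1356]
[0.0144, 0.0045, 0.0001, -0.1356]
[0.0136, 0.0064, 0.0001, -0.1356]
[0.0126, 0.0082, 0.0001, -0.1356]
[0.0114, 0.0098, 0.0001, -0.1356]
[0.01, 0.0112, 0.0001, -0.1356]
[0.0084, 0.0125, 0.0001, -0.1356]
[0.0066, 0.0135, 0.0001, -0.1356]
[0.0047, 0.0143, 0.0001, -0.1356]
[0.0027, 0.0148, 0.0001, -0.1356]
[0.0007, 0.015, 0.0001, -0.1356]
[-0.0013, 0.015, 0.0001, -0.1356]
```

View pics/scene7.png

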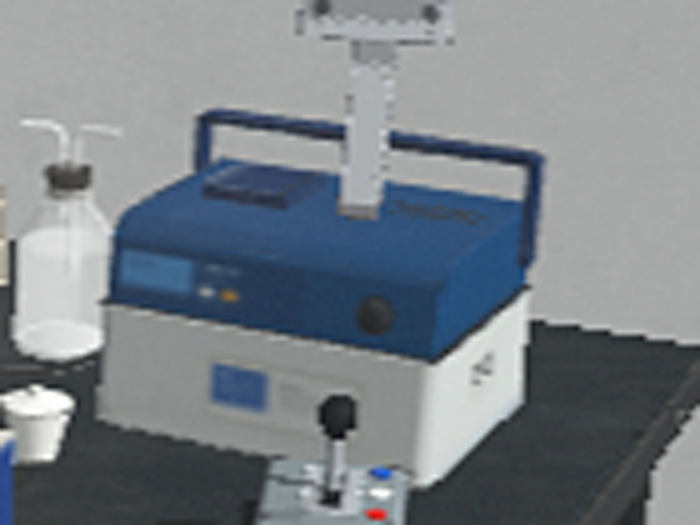

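```bash
python3 plan.py .373 .3135 .2 67.4
```

```text
t 6.45 tcp [0.5107 0.0128 0.2016] yaw -43.55 q7 -0.67 F [-0.4 -0.2  0.1] open 0.498 tilt [ 0.003  0.024 -1.   ]
[0.0088, -0.0219, 0.0001, -0.1383]
[0.0117, -0.0205, 0.0001, -0.1383]
[0.0144, -0.0187, 0.0001, -0.1383]
[0.0169, -0.0165, 0.0001, -0.1383]
[0.019, -0.014, 0.0001, -0.1383]
[0.0208, -0.0113, 0.0001, -0.1383]
[0.0221, -0.0083, 0.0001, -0.1383]
[0.023, -0.0052, 0.0001, -0.1383]
[0.0235, -0.002, 0.0001, -0.1383]
[0.0236, 0.0013, 0.0001, -0.1383]
[0.0232, 0.0045, 0.0001, -0.1383]
[0.0223, 0.0077, 0.0001, -0.1383]
[0.0211, 0.0107, 0.0001, -0.1383]
[0.0194, 0.0135, 0.0001, -0.1383]
```

Request:
{"op": "servo_tool", "data": {"deltas": [[0.009, -0.022, 0, -0.138], [0.012, -0.021, 0, -0.138], [0.014, -0.019, 0, -0.138], [0.017, -0.017, 0, -0.138], [0.019, -0.014, 0, -0.138]]}}

```text
time: 6.95
tcp_pos: [0.4559, 0.121, 0.1977]
ee_rot: [[0.052, 0.999, -0.006], [0.998, -0.052, 0.019], [0.019, -0.007, -1.0]]
contact_force: [0.8, 0.3, -0.3]
opening: 0.501
```

Request:
{"op": "servo_tool", "data": {"deltas": [[0.021, -0.011, 0, -0.138], [0.022, -0.008, 0, -0.138], [0.023, -0.005, 0, -0.138], [0.024, -0.002, 0, -0.138], [0.024, 0.001, 0, -0.138]]}}

```text
time: 7.45
tcp_pos: [0.3979, 0.2306, 0.1935]
ee_rot: [[-0.619, 0.785, -0.016], [0.785, 0.619, 0.013], [0.021, -0.005, -1.0]]
contact_force: [0.3, 0.5, -0.9]
opening: 0.502
```

```bash
python3 plan.py .373 .3135 .18 67.4
```

```text
t 7.45 tcp [0.3979 0.2306 0.1935] yaw 38.25 q7 0.14 F [ 0.3  0.5 -0.9] open 0.502 tilt [-0.016  0.013 -1.   ]
[0.0201, 0.0079, 0.0034, -0.1272]
[0.019, 0.0104, 0.0034, -0.1272]
[0.0175, 0.0127, 0.0034, -0.1272]
[0.0157, 0.0149, 0.0034, -0.1272]
```

Request:
{"op": "servo_tool", "data": {"deltas": [[0.02, 0.008, 0.003, -0.127], [0.019, 0.01, 0.003, -0.127], [0.018, 0.013, 0.003, -0.127], [0.016, 0.015, 0.003, -0.127], [0, 0, 0, 0]]}}

```text
time: 7.95
tcp_pos: [0.3651, 0.3177, 0.1756]
ee_rot: [[-0.934, 0.356, -0.026], [0.356, 0.934, 0.007], [0.027, -0.003, -1.0]]
contact_force: [0.7, -0.7, -0.8]
opening: 0.502
```

```bash
python3 plan.py .373 .3135 .11 67.4;python3 - <<'E'
from wheel import *
im=arm.read_camera("top");crop(im,240,240,120,120,5,"pics/top8.png");print(blobs(im))
im=arm.read_camera("scene");crop(im,270,180,140,140,5,"pics/scene8.png")
E
```

```text
t 7.95 tcp [0.3651 0.3177 0.1756] yaw 69.12 q7 0.49 F [ 0.7 -0.7 -0.8] open 0.502 tilt [-0.026  0.007 -1.   ]
[-0.0044, -0.0006, 0.0328, 0.015]
[-0.0044, -0.0005, 0.0328, 0.015]
{'red': [([444.67, 29.73], 48), ([428.72, 49.9], 39), ([379.57, 60.89], 213), ([512.24, 82.19], 315), ([402.19, 124.72], 86), ([425.25, 269.67], 12), ([465.67, 295.83], 6), ([531.58, 477.91], 33)], 'yellow': [([206.66, 201.72], 32), ([488.89, 292.07], 221), ([480.0, 284.5], 6)], 'blue': [([476.43, 15.22], 46), ([439.25, 45.14], 28), ([531.59, 152.45], 637), ([499.11, 145.52], 651), ([484.0, 152.8], 10), ([442.29, 252.5], 14)]}
```

View pics/top8.png

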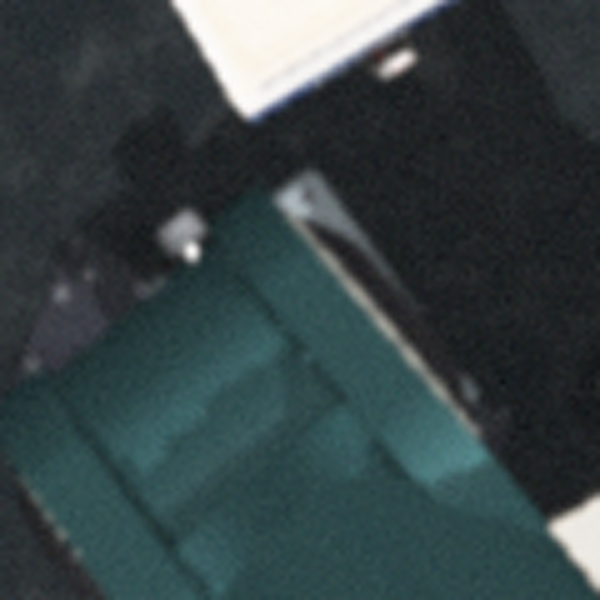

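View pics/scene8.png

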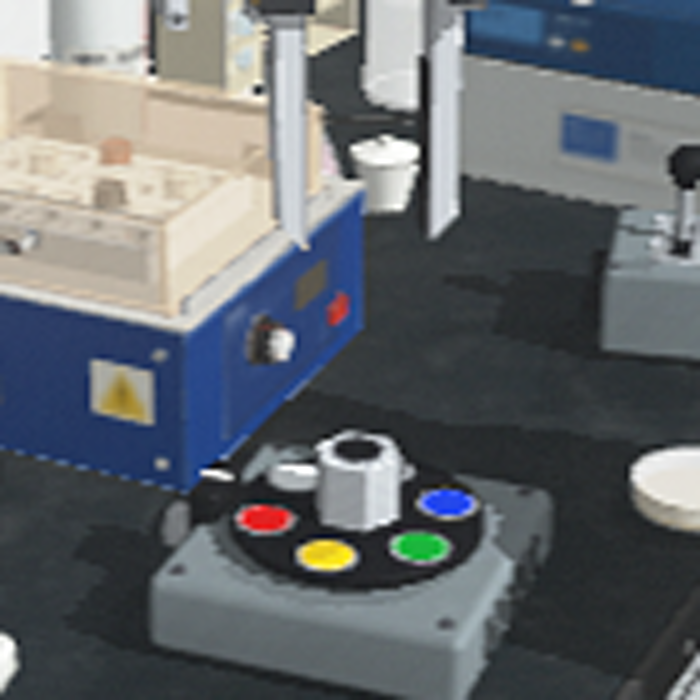

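Request:
{"op": "servo_tool", "data": {"deltas": [[-0.005, -0.001, 0.033, 0.015], [-0.004, 0, 0.033, 0.015], [0, 0, 0, 0]]}}

```text
time: 8.35
tcp_pos: [0.3741, 0.3089, 0.1079]
ee_rot: [[-0.915, 0.402, -0.025], [0.402, 0.916, 0.006], [0.025, -0.004, -1.0]]
contact_force: [-0.5, -0.3, 0.4]
opening: 0.5
```

```bash
python3 plan.py .373 .3135 .055 67.4;python3 - <<'E'
from wheel import *
im=arm.read_camera("scene");crop(im,270,180,140,140,5,"pics/scene9.png")
s=arm.get_state();R=np.array(s["ee_rot"]);p=np.array(s["tcp_pos"])
for k in(-.0235,0,.0235): print((proj(p+R[:,1]*k,"scene")-[270,180])*5)
print("knob top",(proj([.373,.3135,.076],"scene")-[270,180])*5)
E
```

```text
t 8.35 tcp [0.3741 0.3089 0.1079] yaw 66.29 q7 0.48 F [-0.5 -0.3  0.4] open 0.5 tilt [-0.025  0.006 -1.   ]
[0.0014, 0.0019, 0.0265, -0.0097]
[0.0014, 0.0019, 0.0265, -0.0097]
[413.99085547 362.19875172]
[357.71232633 365.90332518]
[301.1442363  369.62695918]
knob top [351.09704169 442.97957463]
```

View pics/scene9.png

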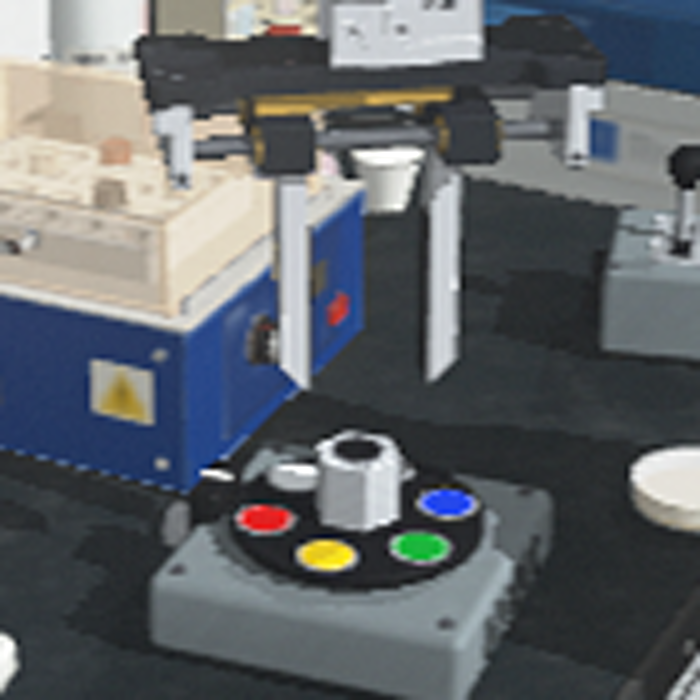

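Request:
{"op": "servo_tool", "data": {"deltas": [[0.001, 0.002, 0.026, -0.01], [0.002, 0.003, 0.022, -0.01], [0, 0, 0, 0]]}}

```text
time: 8.7
tcp_pos: [0.3752, 0.3162, 0.0653]
ee_rot: [[-0.922, 0.386, -0.02], [0.386, 0.922, 0.011], [0.023, 0.002, -1.0]]
contact_force: [-0.1, 0.9, 0.2]
opening: 0.503
```

```bash
python3 plan.py .373 .3135 .055 67.4;python3 - <<'E'
from wheel import *
im=arm.read_camera("scene");crop(im,270,180,140,140,5,"pics/scene10.png")
E
```

```text
t 8.7 tcp [0.3752 0.3162 0.0653] yaw 67.28 q7 0.51 F [-0.1  0.9  0.2] open 0.503 tilt [-0.02   0.011 -1.   ]
[0.001, -0.0033, 0.0103, -0.0022]
```

View pics/scene10.png

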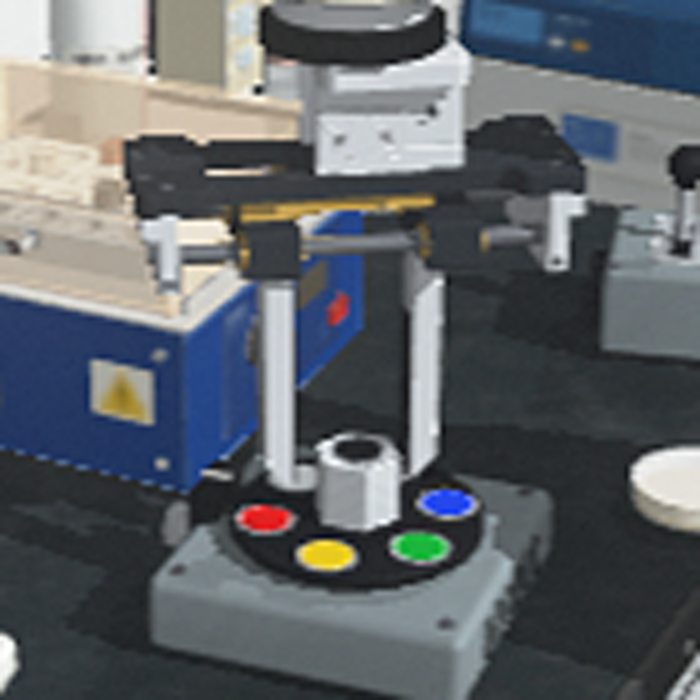

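Request:
{"op": "servo_tool", "data": {"deltas": [[0.001, -0.003, 0.008, 0], [0.001, 0, 0.003, 0], [0, 0, 0, 0]]}}

```text
time: 9.05
tcp_pos: [0.3741, 0.315, 0.0588]
ee_rot: [[-0.921, 0.389, -0.016], [0.388, 0.921, 0.015], [0.02, 0.008, -1.0]]
contact_force: [-0.4, -0.7, -0.3]
opening: 0.501
```

```bash
python3 plan.py .373 .3135 .054 67.4
```

```text
t 9.05 tcp [0.3741 0.315  0.0588] yaw 67.13 q7 0.51 F [-0.4 -0.7 -0.3] open 0.501 tilt [-0.016  0.015 -1.   ]
[0.0004, -0.0018, 0.0048, -0.0048]
```

Request:
{"op": "servo_tool", "data": {"deltas": [[0.001, -0.002, 0.004, 0], [0, 0, 0, 0], [0, 0, 0, 0], [0, 0, 0, 0]], "claw": 1, "grip_force": 40}}

```text
time: 9.45
tcp_pos: [0.3725, 0.3136, 0.0555]
ee_rot: [[-0.921, 0.389, -0.015], [0.389, 0.921, 0.016], [0.02, 0.009, -1.0]]
contact_force: [0.5, 0.6, -3.2]
opening: 0.337
```

```bash
python3 plan.py .373 .3135 .054 67.4
```

```text
t 9.45 tcp [0.3725 0.3136 0.0555] yaw 67.11 q7 0.51 F [ 0.5  0.6 -3.2] open 0.337 tilt [-0.015  0.016 -1.   ]
[-0.0005, 0.0001, 0.0015, -0.0051]
```

Request:
{"op": "servo_tool", "data": {"deltas": [[0, 0, 0, 0.1], [0, 0, 0, 0.1], [0, 0, 0, 0.1], [0, 0, 0, 0.1], [0, 0, 0, 0.1]]}}

```text
time: 9.95
tcp_pos: [0.3721, 0.313, 0.0555]
ee_rot: [[-0.608, 0.794, -0.016], [0.794, 0.608, 0.015], [0.022, -0.004, -1.0]]
contact_force: [-2.4, -3.1, -0.4]
opening: 0.338
```

```bash
python3 plan.py .3725 .3136 .0555 -82.5;python3 - <<'E'
from wheel import *
im=arm.read_camera("scene");crop(im,270,180,140,140,5,"pics/scene11.png")
E
```

```text
t 9.95 tcp [0.3721 0.313  0.0555] yaw 37.47 q7 0.06 F [-2.4 -3.1 -0.4] open 0.338 tilt [-0.016  0.015 -1.   ]
[0.0, 0.0, 0.0, 0.1396]
[0.0, 0.0, 0.0, 0.1396]
[0.0, 0.0, 0.0, 0.1396]
[0.0, 0.0, 0.0, 0.1396]
[0.0, 0.0, 0.0, 0.1396]
[0.0, 0.0, 0.0, 0.1396]
[0.0, 0.0, 0.0, 0.1396]
[0.0, 0.0, 0.0, 0.1396]
[0.0, 0.0, 0.0, 0.1396]
[0.0, -0.0, 0.0, 0.1396]
[0.0, -0.0, 0.0, 0.1396]
[0.0, -0.0, 0.0, 0.1396]
[0.0, -0.0, 0.0, 0.1396]
[0.0, -0.0, 0.0, 0.1396]
[0.0, -0.0, 0.0, 0.1396]
```

View pics/scene11.png

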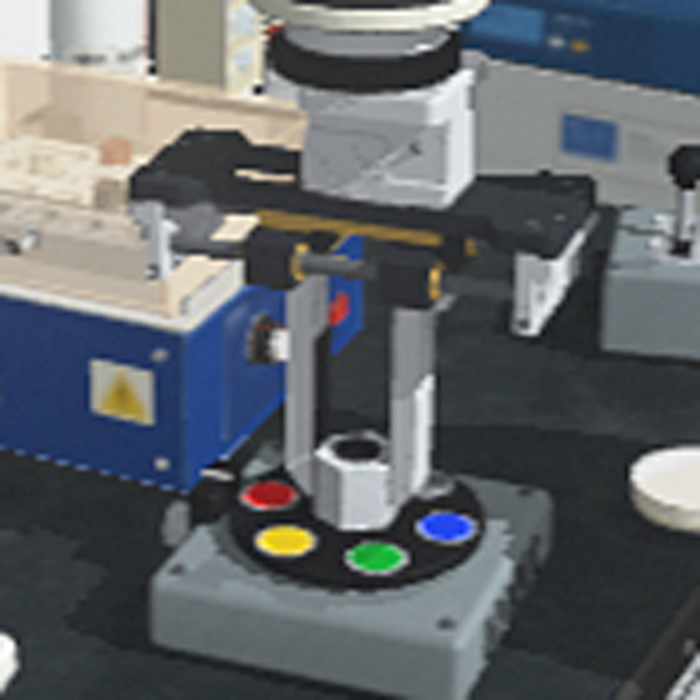

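Request:
{"op": "servo_tool", "data": {"deltas": [[0, 0, 0, 0.11], [0, 0, 0, 0.11], [0, 0, 0, 0.11], [0, 0, 0, 0.11], [0, 0, 0, 0.11]]}}

```text
time: 10.5
tcp_pos: [0.3713, 0.3127, 0.0553]
ee_rot: [[-0.09, 0.996, -0.017], [0.996, 0.09, 0.014], [0.016, -0.016, -1.0]]
contact_force: [-3.5, -1.6, 0.4]
opening: 0.337
```

Request:
{"op": "servo_tool", "data": {"deltas": [[0, 0, 0, 0.11], [0, 0, 0, 0.11], [0, 0, 0, 0.11], [0, 0, 0, 0.11], [0, 0, 0, 0.11]]}}

```text
time: 11.0
tcp_pos: [0.3704, 0.3128, 0.0552]
ee_rot: [[0.453, 0.892, -0.018], [0.892, -0.452, 0.014], [0.004, -0.022, -1.0]]
contact_force: [-2.6, -0.6, 2.6]
opening: 0.334
```

```bash
python3 plan.py .3725 .3136 .0555 -82.5 1;python3 - <<'E'
from wheel import *
im=arm.read_camera("scene");crop(im,270,180,140,140,5,"pics/scene12.png")
E
```

```text
t 11.0 tcp [0.3704 0.3128 0.0552] yaw -26.9 q7 -0.91 F [-2.6 -0.6  2.6] open 0.334 tilt [-0.018  0.014 -1.   ]
[0.0016, 0.0015, -0.0003, 0.9704]
```

View pics/scene12.png

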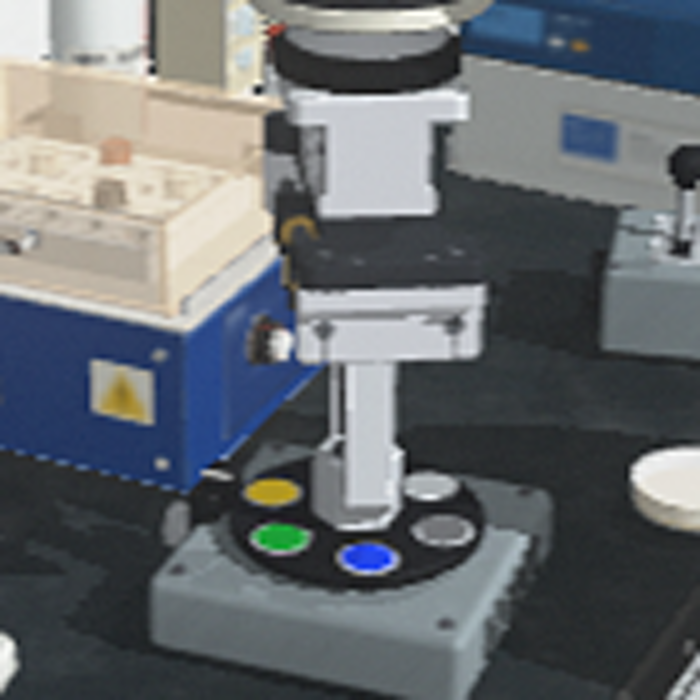

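Request:
{"op": "servo_tool", "data": {"deltas": [[0, 0, 0, 0.11], [0, 0, 0, 0.11], [0, 0, 0, 0.11], [0, 0, 0, 0.11], [0, 0, 0, 0.11]]}}

```text
time: 11.55
tcp_pos: [0.3698, 0.3133, 0.0552]
ee_rot: [[0.853, 0.521, -0.019], [0.521, -0.853, 0.013], [-0.009, -0.021, -1.0]]
contact_force: [-2.2, -0.6, 0.3]
opening: 0.339
```

```bash
python3 plan.py .3725 .3136 .0555 -82.5 1
```

```text
t 11.55 tcp [0.3698 0.3133 0.0552] yaw -58.6 q7 -1.38 F [-2.2 -0.6  0.3] open 0.339 tilt [-0.019  0.013 -1.   ]
[0.0025, 0.0012, -0.0003, 0.4172]
```

Request:
{"op": "servo_tool", "data": {"deltas": [[0, 0, 0, 0.11], [0.001, 0, 0, 0.11], [0, 0, 0, 0.11], [0, 0, 0, 0.09], [0, 0, 0, 0]]}}

```text
time: 12.05
tcp_pos: [0.3695, 0.3139, 0.0552]
ee_rot: [[0.991, 0.13, -0.022], [0.131, -0.991, 0.012], [-0.02, -0.015, -1.0]]
contact_force: [-1.2, -1.8, 4.1]
opening: 0.336
```

```bash
python3 plan.py .3725 .3136 .0555 -82.5 1;python3 - <<'E'
from wheel import *
im=arm.read_camera("scene");crop(im,270,180,140,140,5,"pics/scene13.png")
p=np.array([.3729+.039*np.cos(np.radians(37.5)),.3135+.039*np.sin(np.radians(37.5)),.048])
print(proj(p,"scene"),[b for b in blobs(im)["green"]])
E
```

```text
t 12.05 tcp [0.3695 0.3139 0.0552] yaw -82.51 q7 -1.73 F [-1.2 -1.8  4.1] open 0.336 tilt [-0.022  0.012 -1.   ]
[0.0029, 0.0007, -0.0003, -0.0002]
[322.74343999 277.26300921] [([323.69, 278.23], 35), ([256.5, 317.8], 10)]
```

View pics/scene13.png

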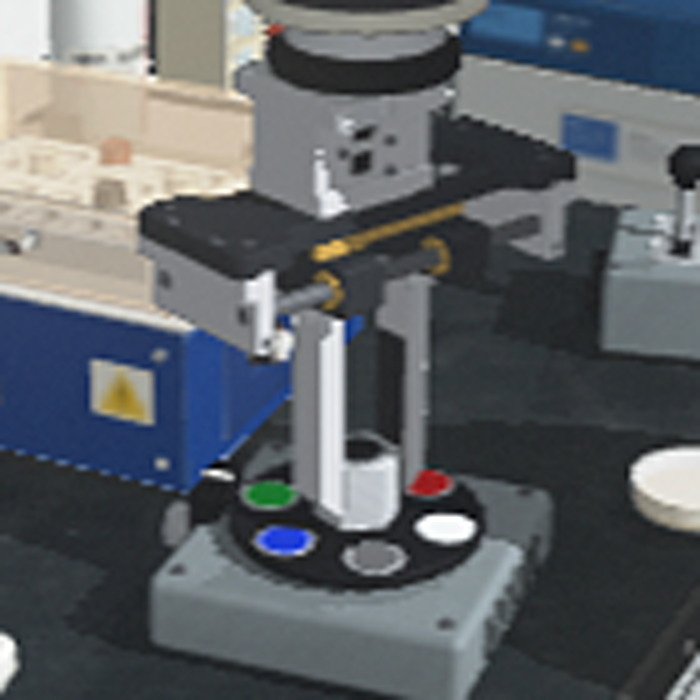

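Request:
{"op": "servo_tool", "data": {"deltas": [[0, 0, 0, 0], [0, 0, 0, 0], [0, 0, 0, 0], [0, 0, 0, 0]], "claw": 0.5}}

```text
time: 12.5
tcp_pos: [0.3696, 0.3142, 0.0552]
ee_rot: [[0.989, 0.143, -0.022], [0.144, -0.99, 0.013], [-0.02, -0.016, -1.0]]
contact_force: [1.2, 0.2, 1.0]
opening: 0.501
```

Request:
{"op": "servo_tool", "data": {"deltas": [[0.001, 0, -0.03, 0], [0, 0, -0.045, 0], [0, 0, -0.045, 0], [0, 0, -0.03, 0]]}}

```text
time: 12.9
tcp_pos: [0.3729, 0.3099, 0.2065]
ee_rot: [[0.989, 0.144, -0.026], [0.144, -0.99, 0.005], [-0.024, -0.009, -1.0]]
contact_force: [0.7, 0.8, -0.7]
opening: 0.498
```

```bash
python3 plan.py .515 .0143 .2 -44.1;python3 - <<'E'
from wheel import *
im=arm.read_camera("scene");crop(im,270,180,140,140,5,"pics/scene14.png")
print([b for b in blobs(im)["green"]])
E
```

```text
t 12.9 tcp [0.3729 0.3099 0.2065] yaw -81.71 q7 -1.93 F [ 0.7  0.8 -0.7] open 0.498 tilt [-0.026  0.005 -1.   ]
[0.0123, 0.0391, 0.0008, -0.082]
[0.009, 0.04, 0.0008, -0.082]
[0.0057, 0.0406, 0.0008, -0.082]
[0.0023, 0.0409, 0.0008, -0.082]
[-0.001, 0.041, 0.0008, -0.082]
[-0.0044, 0.0408, 0.0008, -0.082]
[-0.0077, 0.0403, 0.0008, -0.082]
[-0.011, 0.0395, 0.0008, -0.082]
[([323.69, 278.23], 35), ([256.5, 317.8], 10)]
```

View pics/scene14.png

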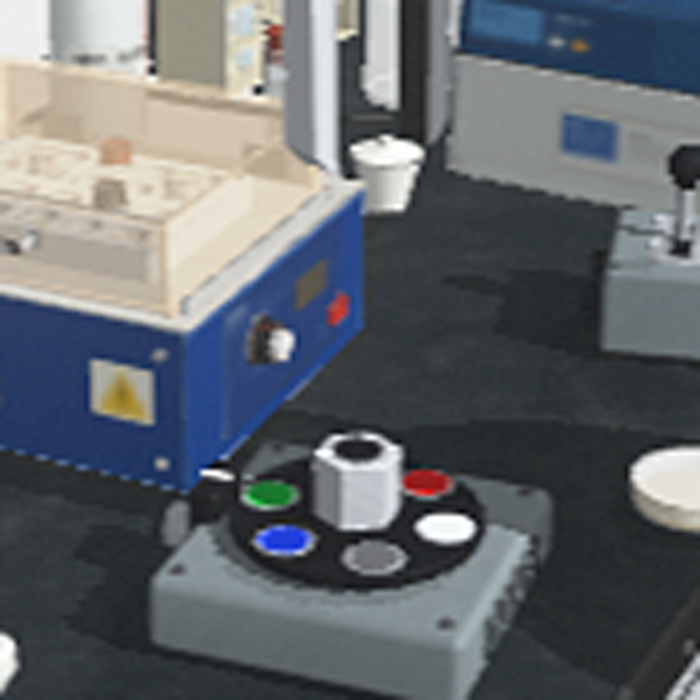

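Request:
{"op": "servo_tool", "data": {"deltas": [[0.012, 0.039, 0, -0.082], [0.009, 0.04, 0, -0.082], [0.006, 0.041, 0, -0.082], [0.002, 0.041, 0, -0.082], [-0.001, 0.041, 0, -0.082]]}}

```text
time: 13.45
tcp_pos: [0.4659, 0.1267, 0.2083]
ee_rot: [[0.834, 0.551, -0.02], [0.551, -0.834, 0.015], [-0.009, -0.023, -1.0]]
contact_force: [0.6, 1.1, 0.8]
opening: 0.5
```

```bash
python3 plan.py .515 .0143 .18 -44.1
```

```text
t 13.45 tcp [0.4659 0.1267 0.2083] yaw -56.57 q7 -1.07 F [0.6 1.1 0.8] open 0.5 tilt [-0.02   0.015 -1.   ]
[-0.007, 0.0403, 0.0094, -0.0726]
[-0.0099, 0.0397, 0.0094, -0.0726]
[-0.0127, 0.0389, 0.0094, -0.0726]
```

Request:
{"op": "servo_tool", "data": {"deltas": [[-0.007, 0.04, 0.009, -0.073], [-0.01, 0.04, 0.009, -0.073], [-0.013, 0.039, 0.009, -0.073], [0, 0, 0, 0], [0, 0, 0, 0]]}}

```text
time: 13.95
tcp_pos: [0.5175, 0.0033, 0.1773]
ee_rot: [[0.689, 0.725, -0.019], [0.725, -0.689, 0.015], [-0.002, -0.024, -1.0]]
contact_force: [0.3, 0.0, 0.6]
opening: 0.499
```

```bash
python3 plan.py .515 .0143 .13 -44.1; python3 st.py; python3 - <<'E'
from wheel import *
im=arm.read_camera("top");crop(im,248,268,100,95,6,"pics/top15.png")
c=[.3729,.3135];P={}
for n,L in blobs(im).items():
    for q,a in L:
        if 248<q[0]<348 and 268<q[1]<363:
            P[n]=unproj(*q,.048,"top")
            print(n,a,P[n].round(4),np.degrees(np.arctan2(P[n][1]-c[1],P[n][0]-c[0])))
for q in("beam_port","green_filter","hex_knob"): print(q,[(np.round(d["xyz"],4).tolist(),round(d["p"],2)) for d in arm.landmark_of(q,"top")[:2]])
im=arm.read_camera("scene");crop(im,340,130,140,105,5,"pics/scene15.png")
E
```

```text
t 13.95 tcp [0.5175 0.0033 0.1773] yaw -43.56 q7 -0.5 F [0.3 0.  0.6] open 0.499 tilt [-0.019  0.015 -1.   ]
[0.0031, -0.0047, 0.0237, 0.0048]
[0.0031, -0.0047, 0.0237, 0.0048]
13.95 [0.5175 0.0033 0.1773] lever s -0.0094 x -0.0062 F [0.3 0.  0.6] open 0.499
red 49 [0.3781 0.2753 0.048 ] -82.26636175222846
yellow 58 [0.4093 0.3005 0.048 ] -19.717845783503538
green 54 [0.4042 0.3375 0.048 ] 37.52197618384901
blue 75 [0.3682 0.3528 0.048 ] 96.87784564432232
beam_port [([0.4005, 0.3372, 0.0441], 0.79)]
green_filter [([0.4078, 0.3381, 0.0454], 0.56)]
hex_knob [([0.3708, 0.3134, 0.0019], 0.65), ([0.3738, 0.315, 0.0691], 0.58)]
```

View pics/top15.png

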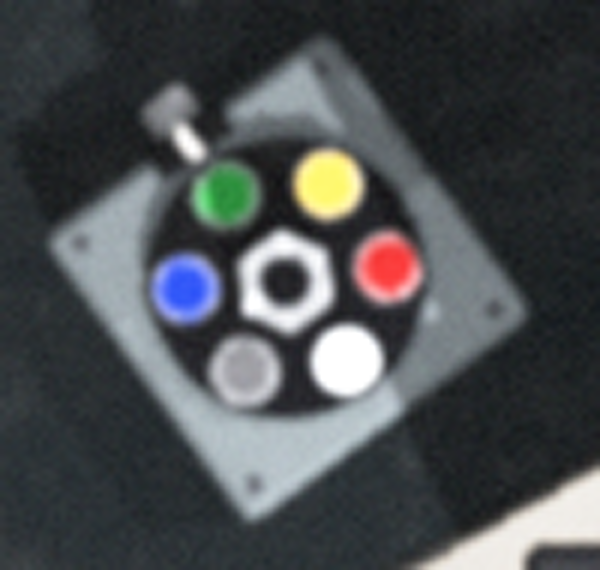

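View pics/scene15.png

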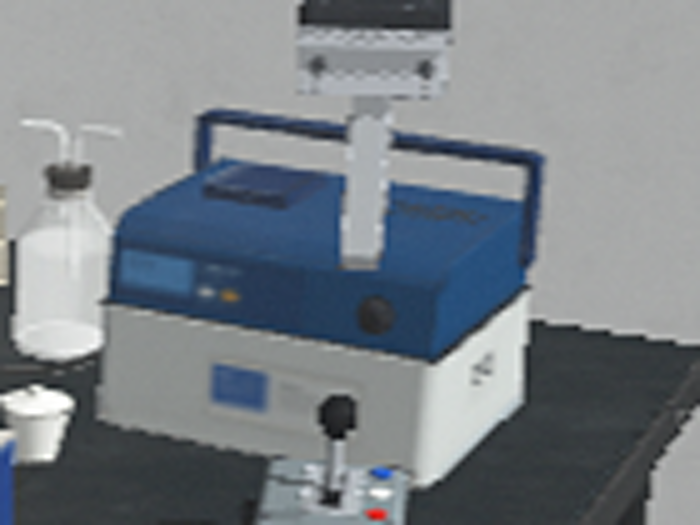

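Request:
{"op": "servo_tool", "data": {"deltas": [[0.004, -0.005, 0.024, 0], [0.004, -0.005, 0.024, 0], [0, 0, 0, 0]]}}

```text
time: 14.5
tcp_pos: [0.5152, 0.0231, 0.1301]
ee_rot: [[0.683, 0.731, -0.015], [0.731, -0.683, 0.017], [0.002, -0.023, -1.0]]
contact_force: [0.3, 0.2, 0.7]
opening: 0.501
```

```bash
python3 plan.py .5155 .0155 .085 -44.1; python3 st.py
```

```text
t 14.5 tcp [0.5152 0.0231 0.1301] yaw -43.05 q7 -0.47 F [0.3 0.2 0.7] open 0.501 tilt [-0.015  0.017 -1.   ]
[-0.0027, 0.0027, 0.0225, 0.0091]
[-0.0026, 0.0028, 0.0225, 0.0091]
14.5 [0.5152 0.0231 0.1301] lever s 0.006 x 0.0064 F [0.3 0.2 0.7] open 0.501
```

Request:
{"op": "servo_tool", "data": {"deltas": [[-0.004, 0.005, 0.005, 0.01], [-0.002, 0.001, 0.01, 0.005], [0, 0, 0, 0]], "claw": 0.4}}

```text
time: 14.8
tcp_pos: [0.516, 0.015, 0.116]
ee_rot: [[0.693, 0.721, -0.013], [0.721, -0.693, 0.018], [0.004, -0.022, -1.0]]
contact_force: [-0.3, 0.2, 0.3]
opening: 0.594
```

```bash
python3 plan.py .5155 .0155 .085 -44.1; python3 st.py
```

```text
t 14.8 tcp [0.516 0.015 0.116] yaw -43.88 q7 -0.45 F [-0.3  0.2  0.3] open 0.594 tilt [-0.013  0.018 -1.   ]
[-0.0, -0.0008, 0.031, 0.0039]
14.8 [0.516 0.015 0.116] lever s -0.0003 x 0.0012 F [-0.3  0.2  0.3] open 0.594
```

Request:
{"op": "servo_tool", "data": {"deltas": [[0, 0, 0.016, 0], [0, 0, 0.014, 0], [0, 0, 0.002, 0], [0, 0, 0, 0]]}}

```text
time: 15.2
tcp_pos: [0.5168, 0.0147, 0.0843]
ee_rot: [[0.694, 0.72, -0.011], [0.72, -0.694, 0.018], [0.005, -0.021, -1.0]]
contact_force: [0.5, 0.2, -0.0]
opening: 0.596
```

```bash
python3 st.py; python3 - <<'E'
from h import *
im=arm.read_camera("scene");crop(im,340,130,140,105,5,"pics/scene16.png")
E
```

```text
15.2 [0.5168 0.0147 0.0843] lever s -0.001 x 0.0015 F [ 0.5  0.2 -0. ] open 0.596
```

View pics/scene16.png

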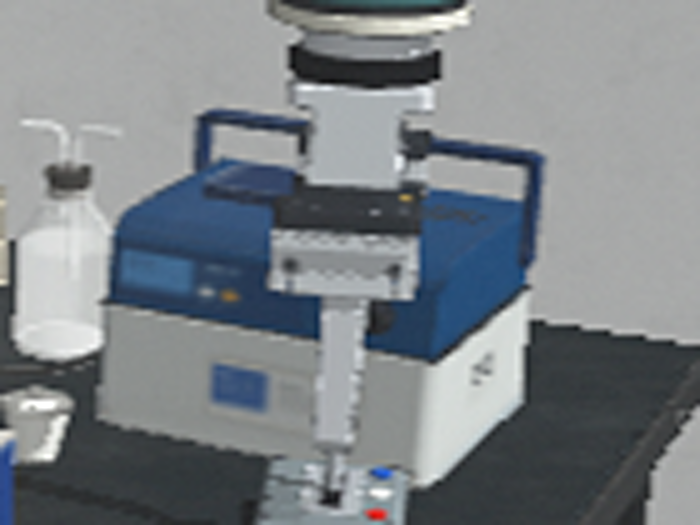

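Good. Close on the ball.

Request:
{"op": "servo_tool", "data": {"deltas": [[0, 0, 0, 0], [0, 0, 0, 0], [0, 0, 0, 0], [0, 0, 0, 0], [0, 0, 0, 0]], "claw": 1, "grip_force": 15}}

```text
time: 15.75
tcp_pos: [0.5175, 0.015, 0.086]
ee_rot: [[0.694, 0.72, -0.009], [0.72, -0.694, 0.019], [0.007, -0.02, -1.0]]
contact_force: [-1.0, 1.7, 0.5]
opening: 0.22
```

Request:
{"op": "servo_tool", "data": {"deltas": [[0, 0.006, 0, 0], [0, 0.007, 0.001, 0], [0, 0.007, 0.003, 0]]}}

```text
time: 16.05
tcp_pos: [0.5304, 0.003, 0.0814]
ee_rot: [[0.692, 0.721, -0.013], [0.721, -0.692, 0.022], [0.007, -0.025, -1.0]]
contact_force: [-3.6, 1.1, 4.9]
opening: 0.219
```

```bash
python3 st.py
```

```text
16.05 [0.5304 0.003  0.0814] lever s -0.0189 x 0.0026 F [-3.6  1.1  4.9] open 0.219
```

Request:
{"op": "servo_tool", "data": {"deltas": [[0, 0.006, 0.003, 0], [0, 0.005, 0.003, 0], [0, 0, 0, 0]]}}

```text
time: 16.35
tcp_pos: [0.5389, -0.0053, 0.0743]
ee_rot: [[0.693, 0.721, -0.014], [0.721, -0.692, 0.023], [0.007, -0.026, -1.0]]
contact_force: [-0.6, 0.8, 3.1]
opening: 0.222
```

```bash
python3 st.py
```

```text
16.35 [ 0.5389 -0.0053  0.0743] lever s -0.0308 x 0.0026 F [-0.6  0.8  3.1] open 0.222
```

Request:
{"op": "servo_tool", "data": {"deltas": [[0, 0, 0, 0], [0, 0, 0, 0], [0, 0, 0, 0], [0, 0, 0, 0], [0, 0, 0, 0]], "claw": 0.45}}

```text
time: 16.85
tcp_pos: [0.5395, -0.0059, 0.0742]
ee_rot: [[0.693, 0.721, -0.012], [0.721, -0.693, 0.021], [0.007, -0.024, -1.0]]
contact_force: [0.9, -0.4, -0.7]
opening: 0.545
```

Request:
{"op": "servo_tool", "data": {"deltas": [[0, 0, -0.02, 0], [0, 0, -0.04, 0], [0, 0, -0.045, 0], [0, 0, -0.045, 0], [0, 0, 0, 0]]}}

```text
time: 17.35
tcp_pos: [0.5404, -0.0097, 0.2288]
ee_rot: [[0.694, 0.72, -0.015], [0.72, -0.693, 0.02], [0.003, -0.025, -1.0]]
contact_force: [0.0, -0.4, -1.2]
opening: 0.552
```

```bash
python3 st.py; python3 - <<'E'
from wheel import *
im=arm.read_camera("scene");crop(im,340,130,140,105,5,"pics/scene17.png")
k=im
for q in["lever_grip"]: print(q,[(np.round(d["xyz"],4).tolist(),round(d["p"],2)) for d in arm.landmark_of(q,"scene")[:2]])
im=arm.read_camera("top");cv2.imwrite("pics/top17.png",im[:,:,::-1])
c=[.3729,.3135]
for q,a in blobs(im)["green"]:
    if 248<q[0]<348 and 268<q[1]<363:
        P=unproj(*q,.048,"top");print(P,np.degrees(np.arctan2(P[1]-c[1],P[0]-c[0])))
for q in ["petri","timer","cuvette_box","crucible"]: print(q,[(np.round(d["xyz"],4).tolist(),round(d["p"],2)) for d in arm.landmark_of(q,"top")[:1]])
E
```

```text
17.35 [ 0.5404 -0.0097  0.2288] lever s -0.035 x 0.0004 F [ 0.  -0.4 -1.2] open 0.552
lever_grip [([0.3695, 0.3132, -0.0045], 0.62), ([0.5351, -0.0041, 0.0868], 0.55)]
[0.40420818 0.33754269 0.048     ] 37.52197618384901
petri [([0.367, 0.1331, 0.0016], 0.58)]
timer [([0.4073, 0.4947, 0.0011], 0.85)]
cuvette_box [([0.5428, 0.5479, -0.0005], 0.82)]
crucible [([0.7405, 0.05, 0.0014], 0.58)]
```

View pics/scene17.png

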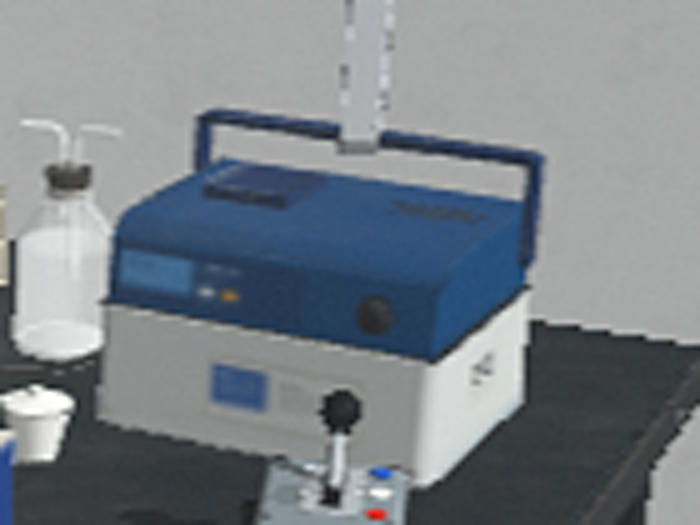

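View pics/top17.png

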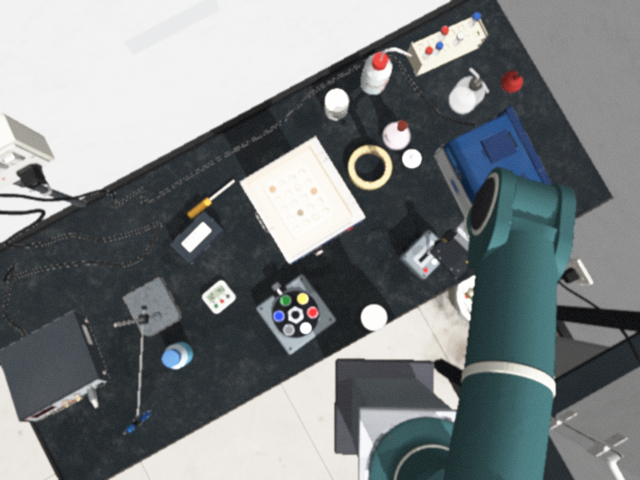

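```bash
python3 - <<'E'
from h import *
for a in(-.6,0,.4,.6):
    p=np.array([.515,.0143,.045])+.05*np.array([-.718*-np.sin(a),.696*-np.sin(a),np.cos(a)]);print(a,(proj(p,"scene")-[340,130])*5)
im=arm.read_camera("scene");crop(im,390,200,50,40,14,"pics/s18.png")
E
```

```text
-0.6 [330.07721409 443.41699618]
0 [334.7824363  407.63742384]
0.4 [336.64813934 401.56307634]
0.6 [337.08467952 404.2357466 ]
```

View pics/s18.png

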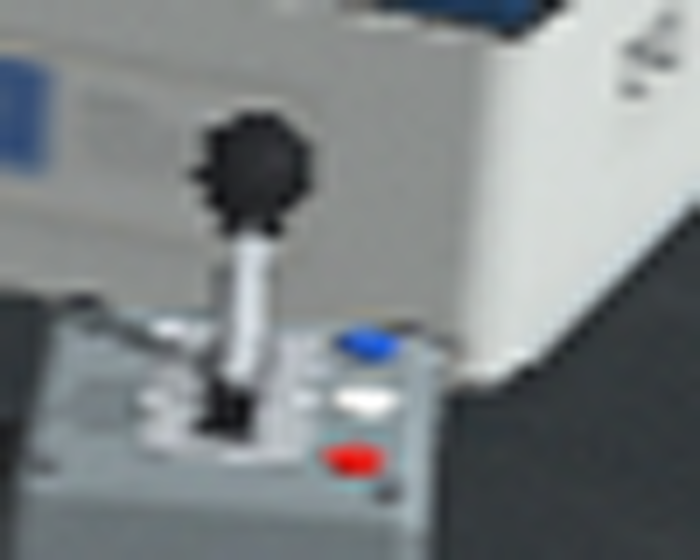

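Request:
{"op": "servo_tool", "data": {"deltas": [[0, -0.04, -0.01, 0], [0, -0.04, 0, 0], [0, -0.045, 0, 0], [0, -0.045, 0, 0], [0, -0.045, 0, 0]]}}

```text
time: 18.25
tcp_pos: [0.3808, 0.1383, 0.2359]
ee_rot: [[0.701, 0.712, -0.026], [0.713, -0.701, 0.009], [-0.012, -0.025, -1.0]]
contact_force: [0.4, 0.7, -0.5]
opening: 0.549
```

```bash
python3 st.py; python3 - <<'E'
from h import *
im=arm.read_camera("top");crop(im,380,200,100,90,6,"pics/t19.png")
for a in(0,.4,.6):
    p=np.array([.515,.0143,.045])+.05*np.array([-.718*-np.sin(a),.696*-np.sin(a),np.cos(a)]);print(a,(proj(p,"top")-[380,200])*6)
for q in["lever_grip"]: print(q,[(np.round(d["xyz"],4).tolist(),round(d["p"],2)) for d in arm.landmark_of(q,"top")[:2]])
E
```

```text
18.25 [0.3808 0.1383 0.2359] lever s 0.1827 x -0.0044 F [ 0.4  0.7 -0.5] open 0.549
0 [304.36689629 320.18540291]
0.4 [338.64518601 284.04973004]
0.6 [352.1686051  268.43686853]
lever_grip [([0.5378, -0.0028, 0.0877], 0.48)]
```

View pics/t19.png

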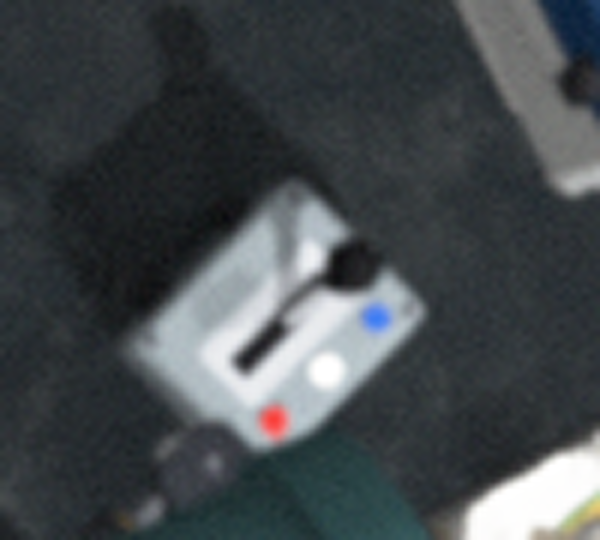

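The ball shows at (353,265) in the crop; the prediction for 0.6 rad is (352,268). The lever is fully over at blue. I'm letting the arm settle, then handing in.

Request:
{"op": "servo_tool", "data": {"deltas": [[0, 0, -0.01, 0], [0, 0, 0, 0], [0, 0, 0, 0]]}}

```text
time: 18.65
tcp_pos: [0.3797, 0.1403, 0.2467]
ee_rot: [[0.697, 0.717, -0.027], [0.717, -0.697, 0.011], [-0.011, -0.027, -1.0]]
contact_force: [0.1, -0.6, -1.3]
opening: 0.549
```

```bash
python3 st.py; python3 -c "
from bench import arm
print(arm.job_done())"
```

```text
18.65 [0.3797 0.1403 0.2467] lever s 0.1848 x -0.0037 F [ 0.1 -0.6 -1.3] open 0.549
the job is handed in; nothing more can be done
None
```

The changeover is done and handed in at about 18.7 s. The hand-in gives no verdict, so what follows is from my own checks.

I gripped the lever's ball and moved it from red to upright. It stood free at off for well over a second before I touched the wheel. I then gripped the hex knob on two flats and turned the wheel about 150° clockwise at roughly 1 rad/s until green was at the port. After letting go and checking that it stayed there, I moved the lever over to blue.

Last checks:
- **Green filter:** it lies at 37.5° from the wheel axis, and I measured the port direction as 37.5°. It read the same after the lever had been moved.
- **Lever:** the ball showed within about half a camera pixel of where 0.6 rad (blue) puts it. The network's reading agreed within a few millimetres.
- **Bystanders:** all four read within about 4 mm of their starting places.
- **Gripper:** it is clear of everything, about 0.25 m above the bench.

Things that disagreed:
- **Wheel start position:** the wheel started about half a click off (2.5 clicks from green), not a whole number of clicks as described. It stayed still until I turned it.
- **Network reports:** a few were plainly wrong, such as the lever's ball being placed at the petri dish or the wheel. I ignored those.

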